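# Knock the stuck core pins out of a cast resin tile

## Task

Some of the headed brass core pins are still stuck in the corner holes of the cast wall tile clamped on the indexing fixture. Knock every remaining pin down and out into the catch tray with the drift punch: lift the index plunger by its knob to turn the tile until the pin stands over the one knock-out hole in the bed, and let the plunger drop home before you drive. When no pin is left, leave the plunger home in an index hole and the punch standing in the hole of its wooden block, and do not disturb the things lying around.

Things in the scene. Friction and masses are not known exactly. Their poses are not given: they have to be found in the camera images.
- fixture: indexing fixture, fixed: steel bed plate 250 x 250 x 12 mm, top at 70 mm, on two cheeks, and on it a turntable with a vertical axis. Origin: on that axis at the board's height (z = 0), z up. Only one place of the bed has a hole under a tile hole (knockout_hole); at the other three the bed is solid and a pin pushed there stops after 6 mm, still stuck
- tile_face (a point): middle of the upper face (108 mm high) of the cast resin tile, 124 x 124 x 16 mm, clamped on the turntable by two toe clamps at mid-sides (up to 122 mm high). Its four through holes, 13 mm in diameter, lie at (+-46, +-46) mm from the axis along the fixture's x and y whenever the plunger is home
- knockout_hole (a point): centre of the 22 mm knock-out hole in the bed, at the bed's upper face (70 mm), at (46, 46) mm in the fixture's frame; the pin above it can fall through into the catch tray
- tray_floor (a point): centre of the inner floor of the aluminium catch tray under the knock-out hole, fixed to the fixture; inside 124 mm along the fixture's x, 94 mm along y, walls 26 mm high
- wheel (a joint): angle of the turntable with the tile (rad), 0 at the start, positive counter-clockwise seen from above; turns lightly and without end while the plunger is lifted. The index holes are a quarter turn apart: the plunger fits at 0, +-pi/2, +-pi, ...
- plunger (a joint): height of the spring index plunger (m) over home: 0 (down to -0.0005) home in an index hole, which locks the turntable; 0.008 when riding on the bed between holes; at most 0.014. The spring presses it down with 6 N at home, 9 N at 12 mm. Lift it more than 8 mm to turn. Its 8 mm bullet nose finds the 9.5 mm hole when within 2 mm
- plunger_knob (a point): middle of the plunger's black round pull knob, 26 mm in diameter, gripped within 10 mm above and below this point; 136 mm high when home. It sits on the turntable's arm 105 mm from the axis (fixture's +x side at wheel angle 0) and swings with it: one hand lifts it and turns the tile by it. Around it nothing is higher than 112 mm, bar the toe clamps 120 mm off
- pin0: brass core pin (may be absent): 29 mm long, shank 12 mm, head 18 mm in diameter and 5 mm thick at its lower end. Origin: middle of the head's lower face, z up the shank. Stuck, its head hangs under the tile (origin 76 mm high or 1 to 3 mm less), its upper end is 3 mm or more inside the tile hole. Moves at 8 to 15 N; pushed 13 mm down it is free and falls into the tray if over the knock-out hole
- pin1: brass core pin (may be absent): 29 mm long, shank 12 mm, head 18 mm in diameter and 5 mm thick at its lower end. Origin: middle of the head's lower face, z up the shank. Stuck, its head hangs under the tile (origin 76 mm high or 1 to 3 mm less), its upper end is 3 mm or more inside the tile hole. Moves at 8 to 15 N; pushed 13 mm down it is free and falls into the tray if over the knock-out hole
- pin2: brass core pin (may be absent): 29 mm long, shank 12 mm, head 18 mm in diameter and 5 mm thick at its lower end. Origin: middle of the head's lower face, z up the shank. Stuck, its head hangs under the tile (origin 76 mm high or 1 to 3 mm less), its upper end is 3 mm or more inside the tile hole. Moves at 8 to 15 N; pushed 13 mm down it is free and falls into the tray if over the knock-out hole
- pin3: brass core pin (may be absent): 29 mm long, shank 12 mm, head 18 mm in diameter and 5 mm thick at its lower end. Origin: middle of the head's lower face, z up the shank. Stuck, its head hangs under the tile (origin 76 mm high or 1 to 3 mm less), its upper end is 3 mm or more inside the tile hole. Moves at 8 to 15 N; pushed 13 mm down it is free and falls into the tray if over the knock-out hole
- punch: steel drift punch, 150 mm long, about 0.2 kg, stands tip down in its block. Origin: centre of the tip's flat end; z along the punch towards its head. Tip 8 mm in diameter for 30 mm, then a cone, then a shank 16 mm in diameter from 42 to 142 mm (knurled 75 to 112 mm, grip it there), head above
- punch_block: loose hardwood block, 80 x 80 x 62 mm, about 0.6 kg, with one hole for the punch in the middle of its top. Origin: centre of its underside; z up
- block_hole (a point): centre of the mouth of the block's punch hole, at its top (62 mm): 18.5 mm wide for 27 mm, below that 11 mm wide; the bottom is 7 mm above the board, where the punch's tip stands
- knight: rosewood chess knight, 87 mm high, base 42 mm; leave alone
- square: aluminium angle square lying flat, 120 x 100 mm; leave alone
- hill: blue plastic hill, 90 mm wide, 40 mm high; leave alone
- paperweight: glass paperweight, 70 mm wide, 45 mm high; leave alone
There are look-alikes about, which are no part of the job. Of the things that look like the punch, the smallest one is meant.

How it is judged (in metres and radians):
On the way, in this order (a step that is already met when the one before it is completed fails the run):
1. the drift punch bears on a stuck core pin ((contact force between punch and pin0 above 3 N or contact force between punch and pin1 above 3 N or contact force between punch and pin2 above 3 N or contact force between punch and pin3 above 3 N)).
2. every core pin has left the tile and fallen below the bed (z of each of pin0, pin1, pin2, pin3 in the frame of fixture below 0.055 m), for 0.2 s.
At the end, for the whole second after the job is handed in: every core pin that was in the tile lies at rest in the catch tray; the index plunger is home in an index hole (within 2 mm of fully down) and the tile stands still; the punch stands at rest in the hole of its block, tip down on the bottom (within 6 mm) and upright within 0.15 rad, the block level (z of each of pin0, pin1, pin2, pin3 in the frame of tray_floor below 0.05 m and x of pin0 in the frame of tray_floor between -0.067 and 0.067 m and y of pin0 in the frame of tray_floor between -0.052 and 0.052 m and linear speed of each of pin0, pin1, pin2, pin3, punch below 0.03 m/s and x of pin1 in the frame of tray_floor between -0.067 and 0.067 m and y of pin1 in the frame of tray_floor between -0.052 and 0.052 m and x of pin2 in the frame of tray_floor between -0.067 and 0.067 m and y of pin2 in the frame of tray_floor between -0.052 and 0.052 m and x of pin3 in the frame of tray_floor between -0.067 and 0.067 m and y of pin3 in the frame of tray_floor between -0.052 and 0.052 m and value of joint plunger below 0.002 m and velocity of joint wheel between -0.05 and 0.05 rad/s and horizontal distance between punch and block_hole below 0.006 m and z of punch in the frame of punch_block below 0.013 m and angle between punch's own z axis and vertical below 0.15 rad and angle between punch_block's own z axis and vertical below 0.05 rad); the robot touches nothing.
It fails at once if the knight, the angle square, the plastic hill or the paperweight is moved by more than 30 mm or tipped (distance of any of knight, square, hill, paperweight from where it was at the start of the episode above 0.03 m or angle between any of knight, square, hill, paperweight's own z axis and vertical above 0.5 rad).
It fails at once if the fingers push on a core pin that is still in the tile ((contact force between the fingers and pin0 above 2 N and z of pin0 in the frame of fixture above 0.06 m) or (contact force between the fingers and pin1 above 2 N and z of pin1 in the frame of fixture above 0.06 m) or (contact force between the fingers and pin2 above 2 N and z of pin2 in the frame of fixture above 0.06 m) or (contact force between the fingers and pin3 above 2 N and z of pin3 in the frame of fixture above 0.06 m)).
It fails at once if a core pin is driven while the index plunger is not home (value of joint plunger above 0.004 m and (contact force between punch and pin0 above 5 N or contact force between punch and pin1 above 5 N or contact force between punch and pin2 above 5 N or contact force between punch and pin3 above 5 N)).
Of pin0, pin1, pin2, pin3 only 2 to 3 are there at a start; the rules pass over those that are not, and their reading is None.
At some moment in a run one of punch_block may be knocked a few centimetres aside while the robot is not near it.
Once in a run the grip may slacken for a moment while it holds something.
It also fails if it takes over 210 s, if anything falls off the work surface, if the arm or the gripper's body presses on something with over 40 N, if the wrist force passes 120 N, or if a joint passes its speed limit or range.

## Robot

A 6-joint arm with a two-finger parallel gripper is mounted at the origin on the work surface. World frame = base frame: x ahead of the robot, y to its left, z up, the work surface at z = 0. Lengths are in mm, angles in rad, forces in N, time in s.
With the tool pointing down it reaches from about 300 to 1000 mm from the base axis. Payload 5.1 kg.
Tool frame: the origin (TCP) lies midway between the tips of the shut fingers; the grasp point (between the pads) lies 19 mm behind it; x points along the fingers, y is the direction in which the jaws open and shut, and the axes are right-handed (so a half turn about x gives the same grasp; the last joint's range is limited). The gripper opens to 95 mm and grips with 3 to 60 N. Pads are 20 mm wide; open, the fingers measure 119 mm over their backs; the gripper's body (75 mm by 180 mm) begins 59 mm behind the grasp point.
Start: joints at [-1.358, 0.124, 1.65, -0, 1.367, -0.083], TCP at [189.446, -621.768, 214.656] pointing down, gripper open.
Joint ranges: [-2.61, 2.61], [-1.02, 2.33], [0.03, 2.71], [-1.35, 4.49], [0.32, 2.68], [-2.91, 2.91]. Speed limits (rad/s): [2.57, 2.57, 3.14, 3.14, 3.14, 3.14].

## Interface

Orientations are given as a unit quaternion [w, x, y, z].
In Python, from bench import * gives the robot as it stands.
- The arm moves only by the tool carry_out, never from a script. Its argument "series" is a list of rows, each a list of 7 numbers: the turn, a rotation vector about the tool's x, y, z in rad, then the shift along the tool's x, y, z in mm, then the gripper's target within -1 to 1 (shut at 1, half-way at 0, fully open at -1). In form: [[ax, ay, az, x, y, z, claw], ...]. A call has 1 to 20 rows; each row is the pose to reach, as a shift and turn from the pose commanded when the call began, along the tool's axes at that moment; what a row does not reach only later rows make up. A row lasts 1/8 s, in which the tool goes at most 62.5 mm and 10.7 degrees, less where a joint would pass 70% of its speed; a pose out of reach is approached as far as the arm can. A call with a gripper value outside its range is refused whole. The fingers move at their own pace and stop on an object; "squeeze" is the grip in N (left out, the last holds). Time passes only in rows, so rows that repeat a pose let the fingers close. It gives the time, the measured TCP pose, the force and the opening at its end, in the units of the state.
- state(): the state, without advancing time (a new reading comes with each control period).
- capture(name): name is "scene" or "top"; returns (picture, depth): 384x512x3 uint8, red, green, blue; 384x512 float32, mm along the optical axis (not along the pixel's ray), 0 where there is no reading.
- calibration(name): a dict with "intrinsics" (3x3 intrinsics, pixels), "eye" and "attitude" of the camera in the world. Camera axes: x right, y up, looking along -z (the intrinsics and any distortion apply to the point x, -y, -z); pixel columns grow to the right and rows downward; lengths in mm; the calibration is good to about 2 mm. A picture is of the moment at which its call begins. calibration takes no time and is no camera call.
- job_done(): hands the job in, once; it reports no verdict.
The state is a dict: "time": time; "q": joint angles; "qd": joint speeds; "effort": joint torques, N m; "position": TCP position; "ee_rot": TCP orientation; "force": force on the tool from outside, world axes, zero at the start; "ft_torque": the same for the moment, N m; "opening": finger opening in mm.
Only numpy, scipy, OpenCV 4.12 (cv2) and the standard library are available. Lean on these libraries where they do the work, as an engineer would, in place of code of your own. Each camera call takes 0.05 s, during which the arm holds its last target. There are 200 camera calls.

## Working session

There is one attempt and no reset: what is moved stays moved. The work goes in short steps, Python scripts to look and compute and a tool call to move; the robot and the scene stay as the last step left them, time stands still between calls to the robot, and variables do not carry over. Pictures are saved under pics/ and viewed, on a budget of 14 in all, crops included, one or two more only if the job needs it, and the job is handed in when it is done.

Besides the shell and the picture viewer there is one more tool, called after "Emit:" as name(argument=value, ...) on one line, values as JSON. carry_out: Moves the arm, as the interface text tells. Its arguments: {"type":"object","properties":{"series":{"type":"array","items":{"type":"array","items":{"type":"number"}}},"squeeze":{"type":"number"}},"required":["series"]}

```bash
mkdir -p pics; cat > h.py <<'E'
from bench import *
import numpy as np, cv2
from scipy.spatial.transform import Rotation as R
def cal(n):
    c=calibration(n);a=np.array(c["attitude"],float)
    Rm=a if a.shape==(3,3) else R.from_quat(a,scalar_first=True).as_matrix()
    return np.array(c["intrinsics"]),np.array(c["eye"]),Rm,c
def ray(n,u,v):
    K,e,Rm,c=cal(n)
    d=np.linalg.solve(K,[u,v,1.]);return e,Rm@np.array([d[0],-d[1],-1.])
def onz(n,u,v,z):
    e,d=ray(n,u,v);return e+d*(z-e[2])/d[2]
def pts(n,dep):
    K,e,Rm,c=cal(n);v,u=np.mgrid[:dep.shape[0],:dep.shape[1]]
    d=np.stack([(u-K[0,2])/K[0,0],-(v-K[1,2])/K[1,1],-np.ones(u.shape)],-1)*dep[...,None]
    return d@Rm.T+e
def proj(n,p):
    K,e,Rm,c=cal(n);q=Rm.T@(np.array(p,float)-e);q=K@[q[0]/-q[2],q[1]/q[2],1];return q[:2]
def snap(n,f=None):
    p,d=capture(n)
    if f: cv2.imwrite("pics/"+f,p[...,::-1]);np.save(f"pics/{f}.npy",d)
    return p,d
E
python3 - <<'E'
from h import *
for n in("scene","top"):
    print(calibration(n)); 
a,_=snap("scene","s0.png");b,_=snap("top","t0.png")
cv2.imwrite("pics/s0b.png",cv2.resize(a[...,::-1],(800,600)));cv2.imwrite("pics/t0b.png",cv2.resize(b[...,::-1],(800,600)))
print(state())
E
```

```text
{'intrinsics': array([[451.33232389,   0.        , 250.52175669],
       [  0.        , 451.33232389, 190.78806878],
       [  0.        ,   0.        ,   1.        ]]), 'eye': array([1325.78103508,   35.20603062,  967.57124551]), 'attitude': array([0.66368128, 0.25112311, 0.25117327, 0.65831325])}
{'intrinsics': array([[408.18456255,   0.        , 258.94932718],
       [  0.        , 408.18456255, 195.20811019],
       [  0.        ,   0.        ,   1.        ]]), 'eye': array([ 461.95779079,   51.11325915, 1185.75391299]), 'attitude': array([-0.69700748, -0.02774181,  0.02232363,  0.71617918])}
{'time': 0.1, 'q': array([-1.35762202e+00,  1.24453670e-01,  1.65154223e+00,  8.63709967e-06,
        1.36750307e+00, -8.25829167e-02]), 'qd': array([ 5.93644374e-05, -2.70515470e-03, -3.33483128e-03, -5.94243077e-04,
       -5.91821154e-04, -1.78614057e-04]), 'effort': array([ 9.58284681e-05, -4.18881297e+01, -3.61096644e+01,  7.77630508e-02,
        4.61679418e-02, -6.60709929e-05]), 'position': array([ 189.31266245, -621.20835774,  213.49822269]), 'ee_rot': array([-0.10351187, -0.69934811, -0.10485736,  0.69943009]), 'force': array([ 0.65319226, -0.21175651,  0.24380456]), 'ft_torque': array([ 0.0133416 , -0.04515408,  0.047367  ]), 'opening': 95.18400238791703}
```

View pics/s0b.png

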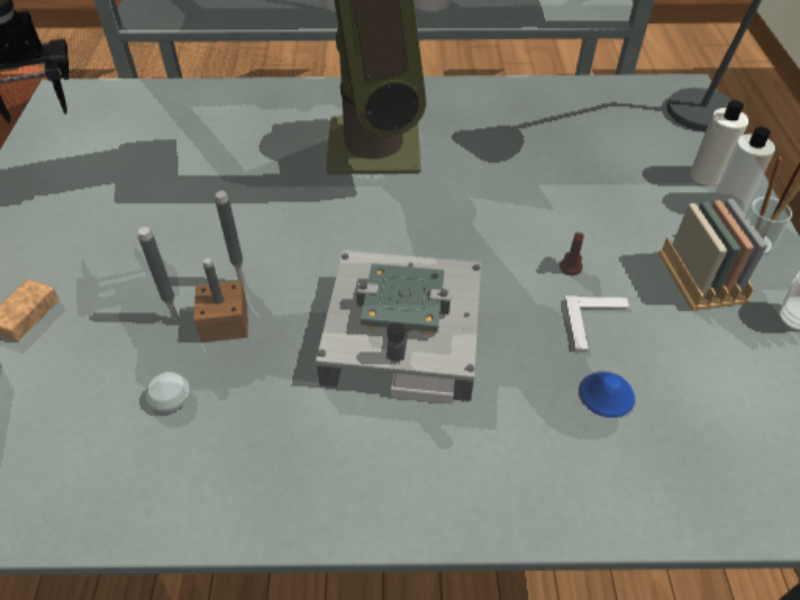

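View pics/t0b.png

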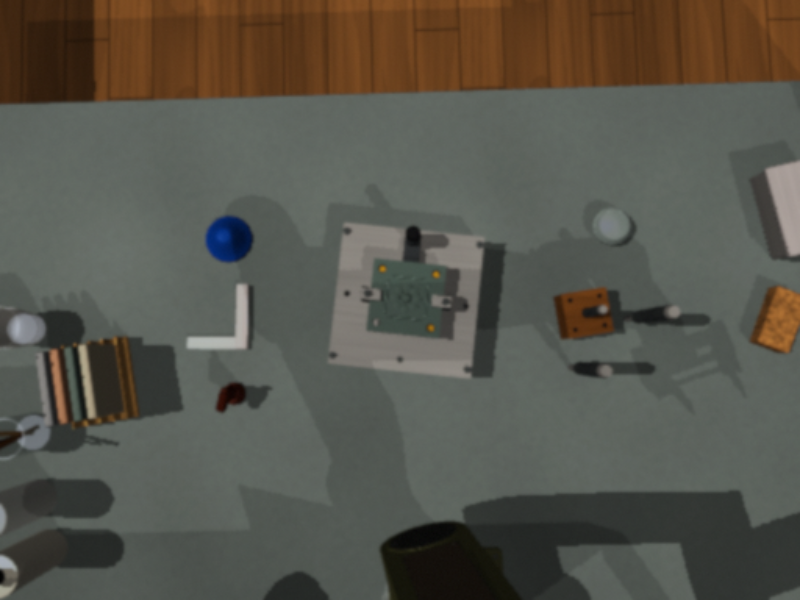

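The scene view shows three punch-like tools: scene(150,265), scene(228,230) standing free and taller, and scene(212,280) in the block. The one in the block is the smallest, so it fits. Brass shows in three tile holes, top(383,268), (436,274) and (431,327). The fourth, (375,322), looks empty. The knob is at top(413,235).

```bash
cat > m1.py <<'E'
from h import *
d=np.load("pics/t0.png.npy");im=cv2.imread("pics/t0.png");P=pts("top",d)
ds=np.load("pics/s0.png.npy");Ps=pts("scene",ds)
def rect(m,P):
    n,l,st,_=cv2.connectedComponentsWithStats(m.astype(np.uint8));k=1+st[1:,4].argmax();m=l==k
    r=cv2.minAreaRect(P[m][:,:2].astype(np.float32));return m.sum(),r
near=(abs(P[...,0]-550)<200)&(abs(P[...,1]-60)<250)&(d>0)
for lo,hi in((62,78),(102,113)):
    print("rect",lo,rect(near&(P[...,2]>lo)&(P[...,2]<hi),P))
m=near&(P[...,2]>125);print("knob",m.sum(),P[m].mean(0),P[m].max(0))
hsv=cv2.cvtColor(im,cv2.COLOR_BGR2HSV)
m=((hsv[...,0]>14)&(hsv[...,0]<32)&(hsv[...,1]>130)&(hsv[...,2]>90)).astype(np.uint8)
n,l,st,c=cv2.connectedComponentsWithStats(m)
for k in range(1,n):
    u,v=c[k]
    if 220<u<300 and 150<v<230: print("brass",c[k],st[k,4],onz("top",u,v,104)[:2],d[int(v),int(u)],P[int(v),int(u)])
# punches in both
for n_,Q in(("top",P),("scene",Ps)):
    m=(Q[...,2]>125)&(Q[...,2]<330)&(Q[...,1]<-150)&(Q[...,1]>-600)&(Q[...,0]>330)&(Q[...,0]<800)
    n,l,st,c=cv2.connectedComponentsWithStats(m.astype(np.uint8))
    for k in range(1,n):
        if st[k,4]>5:
            q=Q[l==k];t=q[q[:,2]>q[:,2].max()-12];print(n_,c[k],st[k,4],"top",t.mean(0),q[:,2].max(), 'low',q[q[:,2]<140].mean(0))
m=(P[...,2]>52)&(P[...,2]<70)&(P[...,1]<-180)&(P[...,1]>-450)&(P[...,0]>400);print("block",rect(m,P))
print(R.from_quat(state()["ee_rot"],scalar_first=True).as_matrix().round(3))
a=cv2.imread("pics/s0.png");x=cv2.resize(a[110:225,75:175],(0,0),fx=5,fy=5,interpolation=3);y=cv2.resize(a[155:260,200:315],(0,0),fx=5,fy=5,interpolation=3)
h=min(len(x),len(y));cv2.imwrite("pics/crop1.png",np.hstack([x[:h,:400],y[:h,:400]]) if 0 else np.hstack([cv2.resize(x,(400,460)),cv2.resize(y,(400,365+95))]))
E
python3 m1.py
```

```text
rect 62 (np.int64(5731), ((551.0674438476562, 57.25592803955078), (250.29937744140625, 250.51025390625), 82.34664154052734))
rect 102 (np.int64(1991), ((551.0911865234375, 59.31098937988281), (127.9517822265625, 124.4566879272461), 82.12171936035156))
knob 88 [650.9356048   43.61381767 145.08012917] [665.44760036 117.56127712 151.91401174]
brass [244.4 171.6] 15 [603.00314701  95.49601151] 1091.2814 [604.88764125  96.60174834 102.15667289]
brass [278.58823529 175.11764706] 17 [591.02269782   4.6149651 ] 1085.2838 [591.07276947   6.2792315  106.58169631]
brass [275.6 209.4] 15 [499.90965569  15.28734453] 1081.9875 [501.02807748  16.83065691 103.56078507]
top [383.16326531 198.2244898 ] 49 top [ 519.75013083 -258.31635038  156.40884333] 160.86627712611335 low [ 519.67437004 -253.48998655  133.03343057]
top [423.22751323 200.34920635] 189 top [ 509.94684598 -347.26573693  213.91801494] 218.88798966456568 low [ 510.13891427 -340.34937367  132.00163779]
top [381.67763158 236.68421053] 152 top [ 423.57430657 -240.88058744  214.26249924] 220.32707646754795 low [ 424.24039402 -233.39545293  134.609838  ]
scene [144.02713178 136.91860465] 258 top [ 426.91684014 -241.73862567  212.68077009] 218.2845967968326 low [ 432.15505772 -240.08697978  132.8946036 ]
scene [ 96.33561644 160.21232877] 292 top [ 513.53551489 -347.98889803  211.86878142] 217.11156101701886 low [ 518.10031132 -346.16676053  132.37586289]
scene [133.50649351 170.96103896] 77 top [ 523.17103354 -259.10211669  154.064188  ] 159.44483743563057 low [ 526.12912511 -257.78662391  131.50786301]
block (np.int64(786), ((519.8751220703125, -259.8215026855469), (79.75006103515625, 81.6085205078125), 7.600646495819092))
[[-0.     0.291 -0.957]
 [ 0.002 -0.957 -0.291]
 [-1.    -0.002 -0.   ]]
```

View pics/crop1.png

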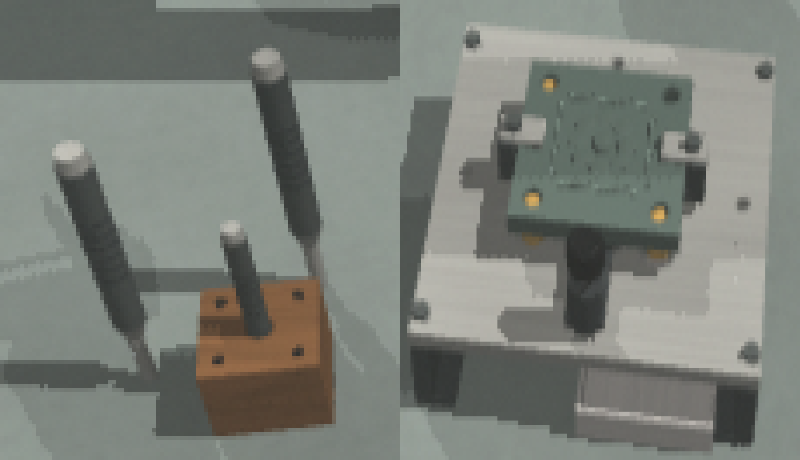

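The left crop confirms the punch in the block is smaller than the two free-standing ones. The right crop shows three pins and an empty hole at fixture (-46,+46). I'm moving now.

```bash
cat >> h.py <<'E'
def to(x,y,z,yaw=None):
    s=state();Rm=R.from_quat(s["ee_rot"],scalar_first=True).as_matrix()
    cur=np.degrees(np.arctan2(Rm[1,1],Rm[0,1]))
    dl=Rm.T@(np.array([x,y,z])-s["position"])
    ax=0 if yaw is None else -np.radians((yaw-cur+180)%360-180)
    print("t",round(s["time"],2),"pos",s["position"].round(1),"yaw",round(cur,1),"shift",dl.round(1),"ax",round(ax,3),"F",s["force"].round(1),"open",round(s["opening"],1),"q6",s["q"][5].round(2),"tilt",Rm[:,0].round(3))
E
python3 -c "
from h import *
to(189.3,-621.2,310);to(520.5,-259,300,35);to(520.5,-259,85,35)"
```

```text
t 0.1 pos [ 189.3 -621.2  213.5] yaw -73.1 shift [-96.5  -0.2  -0. ] ax 0 F [ 0.7 -0.2  0.2] open 95.2 q6 -0.08 tilt [-0.     0.002 -1.   ]
t 0.1 pos [ 189.3 -621.2  213.5] yaw -73.1 shift [ -86.  -250.1 -422.4] ax -1.886 F [ 0.7 -0.2  0.2] open 95.2 q6 -0.08 tilt [-0.     0.002 -1.   ]
t 0.1 pos [ 189.3 -621.2  213.5] yaw -73.1 shift [ 129.  -249.7 -422.4] ax -1.886 F [ 0.7 -0.2  0.2] open 95.2 q6 -0.08 tilt [-0.     0.002 -1.   ]
```

Emit:
carry_out(series=[[0, 0, 0, -60, 0, 0, -1], [-0.18, 0, 0, -86, -20, -40, -1], [-0.36, 0, 0, -86, -50, -85, -0.6], [-0.54, 0, 0, -86, -80, -135, -0.3], [-0.72, 0, 0, -86, -110, -185, -0.3], [-0.9, 0, 0, -86, -140, -236, -0.3], [-1.08, 0, 0, -86, -170, -287, -0.3], [-1.26, 0, 0, -86, -200, -338, -0.3], [-1.44, 0, 0, -86, -225, -380, -0.3], [-1.62, 0, 0, -86, -240, -405, -0.3], [-1.8, 0, 0, -86, -250, -422, -0.3], [-1.886, 0, 0, -86, -250, -422, -0.3], [-1.886, 0, 0, -86, -250, -422, -0.3], [-1.886, 0, 0, -86, -250, -422, -0.3], [-1.886, 0, 0, -86, -250, -422, -0.3]], squeeze=40)

```text
time: 1.98
position: [520.0, -259.9, 300.6]
ee_rot: [0.627, 0.327, 0.627, -0.327]
force: [-1.0, 0.5, -0.8]
opening: 61.9
```

```bash
python3 -c "
from h import *
to(520.5,-259,85,35)"
```

```text
t 1.98 pos [ 520.  -259.9  300.6] yaw 34.9 shift [215.6   0.9  -0.4] ax -0.001 F [-1.   0.5 -0.8] open 61.9 q6 -1.17 tilt [-0.  0. -1.]
```

Emit:
carry_out(series=[[0, 0, 0, 50, 1, -0.4, -0.3], [0, 0, 0, 90, 1, -0.4, -0.3], [0, 0, 0, 130, 1, -0.4, -0.3], [0, 0, 0, 165, 1, -0.4, -0.3], [0, 0, 0, 195, 1, -0.4, -0.3], [0, 0, 0, 215, 1, -0.4, -0.3], [0, 0, 0, 215, 1, -0.4, -0.3], [0, 0, 0, 215, 1, -0.4, -0.3], [0, 0, 0, 215, 1, -0.4, 1], [0, 0, 0, 215, 1, -0.4, 1], [0, 0, 0, 215, 1, -0.4, 1], [0, 0, 0, 215, 1, -0.4, 1], [0, 0, 0, 215, 1, -0.4, 1]])

```text
time: 3.6
position: [520.8, -258.7, 85.7]
ee_rot: [0.627, 0.326, 0.627, -0.326]
force: [-0.6, 0.4, 1.1]
opening: 17.1
```

```bash
python3 -c "
from h import *
to(520.5,-259,250)"
```

```text
t 3.6 pos [ 520.8 -258.7   85.7] yaw 35.0 shift [-1.643e+02 -4.000e-01  1.000e-01] ax 0 F [-0.6  0.4  1.1] open 17.1 q6 -1.16 tilt [-0. -0. -1.]
```

Emit:
carry_out(series=[[0, 0, 0, -20, 0, 0, 1], [0, 0, 0, -60, 0, 0, 1], [0, 0, 0, -110, 0, 0, 1], [0, 0, 0, -150, 0, 0, 1], [0, 0, 0, -165, 20, -18, 1], [0, 0, 0, -165, 55, -50, 1], [0, 0, 0, -165, 95, -86, 1], [0, 0, 0, -165, 135, -122, 1], [0, 0, 0, -165, 175, -158, 1], [0, 0, 0, -165, 215, -194, 1], [0, 0, 0, -165, 245, -221, 1], [0, 0, 0, -165, 262, -236, 1], [0, 0, 0, -165, 270.5, -243.3, 1], [0, 0, 0, -165, 270.5, -243.3, 1], [0, 0, 0, -165, 270.5, -243.3, 1], [0, 0, 0, -165, 270.5, -243.3, 1], [0, 0, 0, -165, 270.5, -243.3, 1]])

```text
time: 5.72
position: [602.8, 95.1, 250.7]
ee_rot: [0.627, 0.327, 0.627, -0.327]
force: [0.7, 0.6, -0.8]
opening: 15.8
```

```bash
python3 - <<'E'
from h import *
to(603,95.5,210)
s,ds=snap("scene","s1.png");t,dt=snap("top","t1.png")
x=cv2.resize(s[130:250,200:315,::-1],(400,417),interpolation=3);y=cv2.resize(t[135:250,210:320,::-1],(400,417),interpolation=3)
cv2.imwrite("pics/crop2.png",np.hstack([x,y]))
print("exp tip scene",proj("scene",[603,95.5,172]),"hole",proj("scene",[603,95.5,108]))
E
```

```text
t 5.72 pos [602.8  95.1 250.7] yaw 35.0 shift [40.7  0.4 -0.2] ax 0 F [ 0.7  0.6 -0.8] open 15.8 q6 -0.54 tilt [-0. -0. -1.]
exp tip scene [274.613004   185.52075956] hole [273.65733767 202.82808055]
```

View pics/crop2.png

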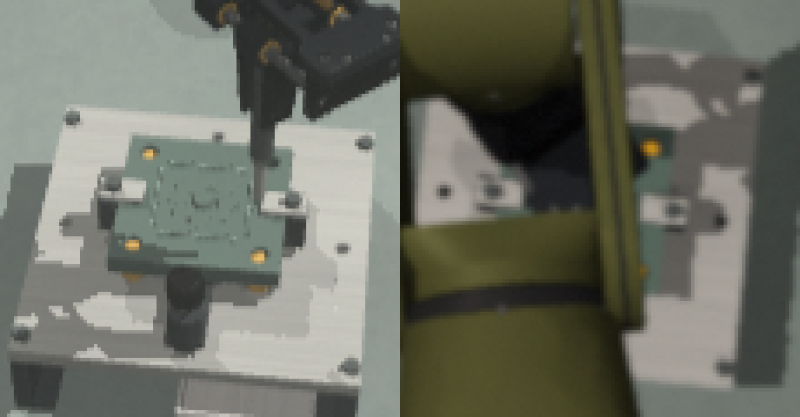

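```bash
python3 - <<'E'
from h import *
ds=np.load("pics/s1.png.npy");P=pts("scene",ds)
for v in range(150,206):
    m=[u for u in range(262,288) if abs(P[v,u,0]-603)<25 and abs(P[v,u,1]-95.5)<14 and P[v,u,2]>112]
    if m: print(v,m[0],m[-1],P[v,m].mean(0).round(1))
print(proj("scene",[603,95.5,250]))
a=cv2.imread("pics/s1.png");cv2.imwrite("pics/crop3.png",cv2.resize(a[150:225,235:310],(600,600),interpolation=0))
E
```

```text
150 271 280 [614.   92.2 298. ]
151 271 281 [614.8  93.3 295.8]
152 271 282 [615.6  94.5 293.5]
153 271 283 [614.5  95.8 289.5]
154 270 283 [613.9  94.8 286. ]
155 270 283 [614.7  95.8 283.7]
156 270 283 [613.5  95.1 279.5]
157 270 282 [612.9  94.2 276. ]
158 270 282 [612.5  94.2 272.5]
159 270 282 [613.4  94.4 270.3]
160 270 282 [612.6  94.6 266.5]
161 270 282 [612.9  94.7 263.6]
162 272 282 [614.3  97.  261.9]
163 272 282 [613.6  97.2 258.1]
164 272 280 [612.7  95.1 254. ]
165 272 278 [613.5  92.9 251.7]
166 272 278 [612.1  93.2 247.1]
167 272 278 [610.   93.5 241.8]
168 272 278 [609.5  93.6 238.1]
169 272 278 [611.2  93.6 236.6]
170 272 278 [609.5  93.9 231.6]
171 272 278 [609.7  94.  228.6]
172 272 278 [609.8  94.1 225.4]
173 272 278 [610.6  94.2 222.9]
174 272 278 [610.4  94.3 219.4]
175 272 277 [610.9  93.2 216.6]
176 273 276 [610.7  93.4 213. ]
177 273 276 [607.9  93.7 206.7]
178 273 276 [605.8  94.  201.2]
179 273 276 [606.3  94.1 198.2]
180 273 275 [607.5  93.  196.1]
181 273 275 [607.7  93.1 192.9]
182 273 275 [607.5  93.2 189.3]
183 273 275 [606.3  93.4 184.5]
184 273 275 [606.9  93.5 181.6]
185 273 275 [607.7  93.6 179. ]
186 273 275 [607.3  93.7 175. ]
[275.89936058 162.22456754]
```

View pics/crop3.png

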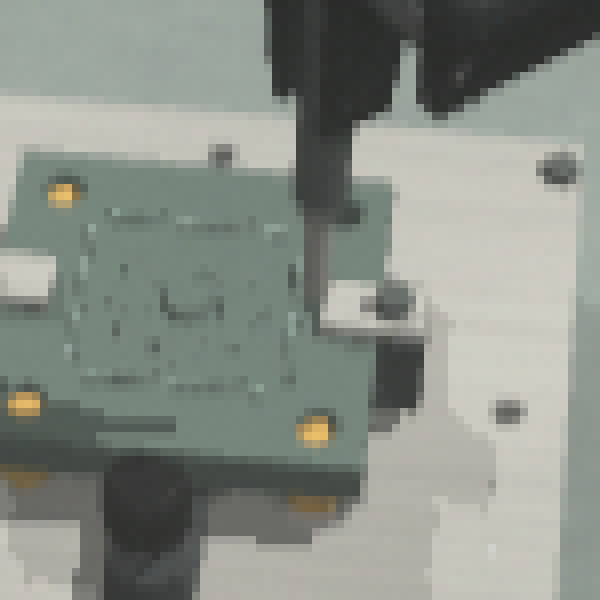

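Emit:
carry_out(series=[[0, 0, 0, 25, 0.6, -0.8, 1], [0, 0, 0, 45, 0.6, -0.8, 1], [0, 0, 0, 52, 0.6, -0.8, 1], [0, 0, 0, 52, 0.6, -0.8, 1], [0, 0, 0, 52, 0.6, -0.8, 1]])

```text
time: 6.45
position: [603.4, 96.8, 199.7]
ee_rot: [0.628, 0.327, 0.627, -0.326]
force: [0.3, 0.2, -1.1]
opening: 15.3
```

```bash
python3 - <<'E'
from h import *
to(603,95.5,163)
s,ds=snap("scene","s2.png");P=pts("scene",ds)
cv2.imwrite("pics/crop4.png",cv2.resize(s[170:225,245:300,::-1],(605,605),interpolation=0))
for v in range(176,208,2):print(v,s[v,266:284].sum(-1)//3, P[v,274].round(0))
print(proj("scene",[603.,96,119]),proj("scene",[603.,96,104]))
a=cv2.imread("pics/s0.png")[...,::-1]
for v in range(199,209):print(v,a[v,268:281].sum(-1)//3)
E
```

```text
t 6.45 pos [603.4  96.8 199.7] yaw 35.0 shift [36.7 -1.1  0.8] ax 0 F [ 0.3  0.2 -1.1] open 15.3 q6 -0.54 tilt [ 0.002  0.    -1.   ]
176 [123 124 124  60  46  48  50  57  58  46  43  44  46  46  47  46  47  45] [612.  92. 214.]
178 [114 123 146 141 128 114  71  57  57  45  45  47  47  45  45  45  47  84] [612.  92. 207.]
180 [123 124 124 116 119 125  70  56  55  45  47  46  46  47  72 107 113 132] [614.  92. 203.]
182 [124 125 124 125 124 124  66  59  55  46  51  57  68 123 124 125 124 171] [614.  93. 196.]
184 [127 124 124 125 125  81  60  61  60  61  67  71  86 124 125 124 124 151] [613.  93. 188.]
186 [121 124 124 124 125 107  61  61  61  62  68  72 102 198 193 192 116 106] [614.  93. 182.]
188 [126 125 119 125 124 104  61  60  62  64  68  72 133 198 128 121  69  82] [612.  94. 173.]
190 [116 120 121 124 125 143  67  62  61  64  68  90 167 181 186 193 177 170] [610.  94. 164.]
192 [124 125 125 124 112 127 125  90  81  82  98 108 109  97  97 104  80  76] [611.  94. 157.]
194 [126 125 125 125 112 124 125  97  93 106 125 125 121 120 120 120  61  56] [608.  95. 147.]
196 [125 125 124
[... 489 characters left out ...]
25 125 129 123 112 113 116 125 132 176 177 177] [613.  96. 108.]
[274.01818593 199.95769455] [273.80072264 203.85949312]
199 [114 115 116 116 114 116 115 114 114 114 115 114 115]
200 [114 114 115 115 114 114 113 112 115 116 114 116 115]
201 [115 114 114 114 113  97  86  83  95 113 114 115 115]
202 [114 115 115 114  96  99 114 111  71 103 114 115 115]
203 [115 114 114 111 116 134 153 156  79  99 115 114 116]
204 [114 115 115 114 126 157 164 162 104 110 115 115 114]
205 [115 115 115 115 120 134 140 128 114 114 115 115 109]
206 [115 115 115 115 114 115 119 113 114 114 114 115 120]
207 [ 89  97  97 105 105 106 115 115 115 115 115 115 126]
208 [ 66  70  71  76  77  77  83  83  89  89  90  97 110]
```

View pics/crop4.png

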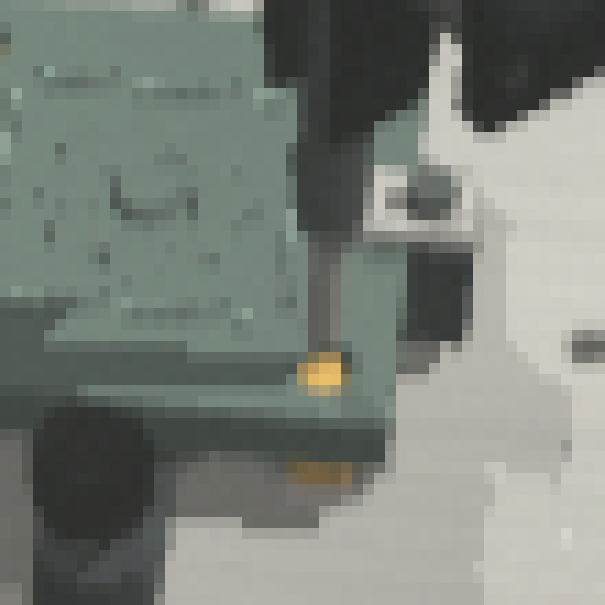

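Emit:
carry_out(series=[[0, 0, 0, 0, 0.86, -1.23, 1], [0, 0, 0, 6, 0.86, -1.23, 1], [0, 0, 0, 10, 0.86, -1.23, 1], [0, 0, 0, 13, 0.86, -1.23, 1], [0, 0, 0, 15.5, 0.86, -1.23, 1], [0, 0, 0, 15.5, 0.86, -1.23, 1], [0, 0, 0, 15.5, 0.86, -1.23, 1]])

```text
time: 7.38
position: [602.9, 98.2, 183.3]
ee_rot: [0.627, 0.327, 0.627, -0.326]
force: [-0.0, 0.2, -2.3]
opening: 15.6
```

```bash
python3 - <<'E'
from h import *
to(603.4,98,170)
s,ds=snap("scene","s3.png");P=pts("scene",ds)
for v in range(188,208,2):print(v,s[v,266:284].sum(-1)//3, P[v,274].round(0))
E
```

```text
t 7.38 pos [602.9  98.2 183.3] yaw 35.0 shift [13.3  0.2  0.5] ax 0 F [-0.   0.2 -2.3] open 15.6 q6 -0.54 tilt [ 0.  0. -1.]
188 [126 125 117 124 124 120  86  60  60  58  61  66  70 162 127 121  68  82] [611.  94. 172.]
190 [116 120 121 124 125 143  63  59  60  61  65  69  73 180 186 192 177 170] [612.  94. 167.]
192 [125 123 124 124 110 127  74  62  61  62  64  70  80  95  97 104  79  75] [610.  94. 156.]
194 [124 125 124 124 111 122  85  60  63  63  66  70 104 120 121 121  60  56] [613.  94. 153.]
196 [124 125 124 124 119 113 124  95  78  79  82 110 125 125 124 114  60  58] [609.  95. 141.]
198 [130 146 124 123 120 116 124 105  90  96 118 124 123 125 125 102  66  56] [607.  95. 131.]
200 [118 119 124 125 124 125 124  98  92 103 125 124 124 125 124  81  65  63] [606.  96. 123.]
202 [ 83  97  98  98  98  96 102  85  92 106 101 110 124 124 124 111 106 106] [606.  96. 115.]
204 [ 85  84 114 114 116 113 119  96  93 110 101 120 125 124 125 157 160 160] [608.  96. 110.]
206 [125 125 124 125 124 124 124 125 123 119 112 112 115 124 131 176 177 176] [616.  96. 111.]
```

Emit:
carry_out(series=[[0, 0, 0, 2, 0, 0, 1], [0, 0, 0, 4, 0, 0, 1], [0, 0, 0, 6, 0, 0, 1], [0, 0, 0, 8, 0, 0, 1]])

```text
time: 7.92
position: [604.1, 98.2, 179.5]
ee_rot: [0.628, 0.327, 0.626, -0.326]
force: [-3.0, 0.0, 2.8]
opening: 15.7
```

```bash
python3 - <<'E'
from h import *
to(603.4,98,160)
E
```

```text
t 7.92 pos [604.1  98.2 179.5] yaw 35.0 shift [19.5 -0.7 -0.3] ax 0 F [-3.   0.   2.8] open 15.7 q6 -0.54 tilt [ 0.004 -0.    -1.   ]
```

Emit:
carry_out(series=[[0, 0, 0, 3, 0, 0, 1], [0, 0, 0, 6, 0, 0, 1], [0, 0, 0, 9, 0, 0, 1], [0, 0, 0, 12, 0, 0, 1]])

```text
time: 8.43
position: [602.7, 98.2, 162.3]
ee_rot: [0.627, 0.326, 0.627, -0.327]
force: [0.9, -0.7, -1.8]
opening: 15.6
```

```bash
python3 - <<'E'
from h import *
to(603.4,98,160)
s,ds=snap("scene","s4.png")
cv2.imwrite("pics/crop5.png",cv2.resize(s[160:230,230:320,::-1],(720,560),interpolation=0))
E
```

```text
t 8.43 pos [602.7  98.2 162.3] yaw 35.0 shift [2.3 0.5 0.6] ax 0 F [ 0.9 -0.7 -1.8] open 15.6 q6 -0.54 tilt [-0.001 -0.    -1.   ]
```

View pics/crop5.png

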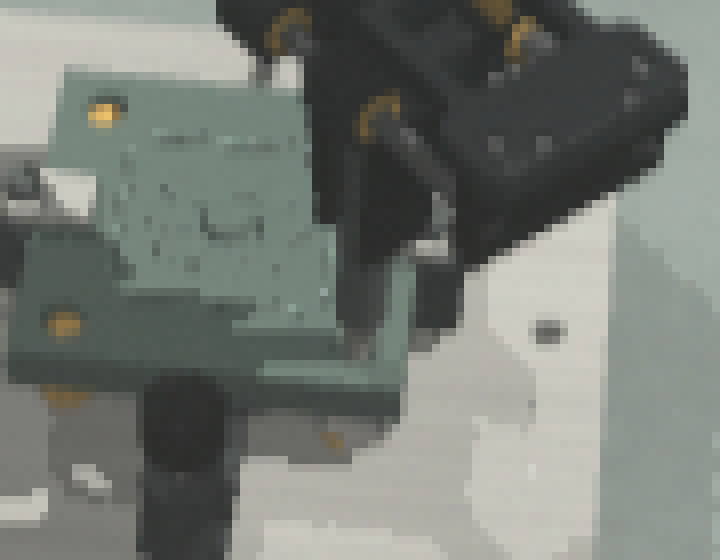

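The tip is at about z=84 with no load, and a scrap of brass shows under the tile at crop(335,440). I'll push a little further, then lift and check.

Emit:
carry_out(series=[[0, 0, 0, 3, 0, 0, 1], [0, 0, 0, 5, 0, 0, 1], [0, 0, 0, 5, 0, 0, 1], [0, 0, 0, -20, 0, 0, 1], [0, 0, 0, -55, 0, 0, 1], [0, 0, 0, -88, 0, 0, 1], [0, 0, 0, -88, 0, 0, 1]])

```text
time: 9.35
position: [604.8, 98.4, 255.2]
ee_rot: [0.63, 0.328, 0.625, -0.325]
force: [0.0, -0.2, -2.8]
opening: 15.1
```

```bash
python3 - <<'E'
from h import *
to(603.4,98,160)
s,ds=snap("scene","s5.png");P=pts("scene",ds)
cv2.imwrite("pics/crop6.png",cv2.resize(s[190:265,235:310,::-1],(600,600),interpolation=0))
t,dt=snap("top","t5.png")
# block
hsv=cv2.cvtColor(s,cv2.COLOR_RGB2HSV);Q=P
m=(Q[...,2]>52)&(Q[...,2]<70)&(Q[...,1]<-150)&(Q[...,1]>-480)&(Q[...,0]>350)&(Q[...,0]<700)
n,l,st,_=cv2.connectedComponentsWithStats(m.astype(np.uint8));k=1+st[1:,4].argmax();print(cv2.minAreaRect(Q[l==k][:,:2].astype(np.float32)),st[k])
E
```

```text
t 9.35 pos [604.8  98.4 255.2] yaw 35.0 shift [95.2 -2.  -0.9] ax 0 F [ 0.  -0.2 -2.8] open 15.1 q6 -0.54 tilt [ 0.008  0.001 -1.   ]
((521.3749389648438, -259.6352233886719), (84.02751922607422, 80.9086685180664), 8.83842945098877) [124 179  32  29 745]
```

View pics/crop6.png

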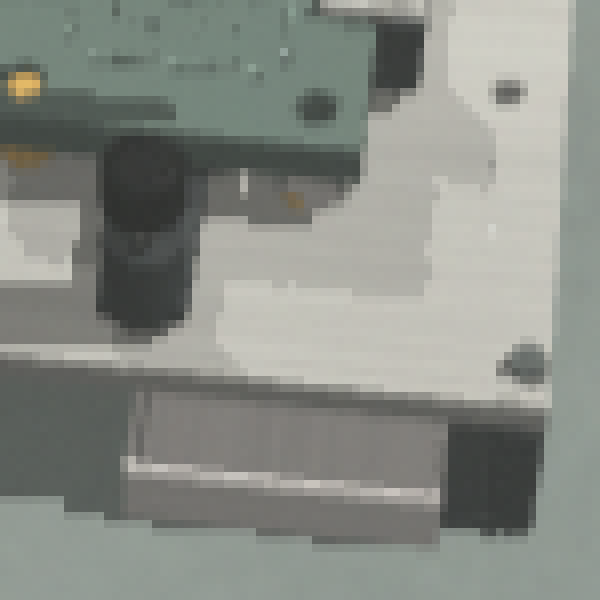

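```bash
python3 - <<'E'
from h import *
for z in (70,58,40,20,10): print(z,onz("scene",271.5,214.5,z).round(1))
P=pts("scene",np.load("pics/s5.png.npy"))
a=cv2.imread("pics/s5.png")
for v in range(210,219): print(v,[tuple(P[v,u].round(0).astype(int)) for u in range(268,278)],a[v,268:278].tolist())
E
```

```text
70 [609.7  91.1  70. ]
58 [600.2  91.8  58. ]
40 [585.8  93.   40. ]
20 [569.8  94.2  20. ]
10 [561.9  94.8  10. ]
210 [(np.int64(616), np.int64(81), np.int64(96)), (np.int64(616), np.int64(84), np.int64(95)), (np.int64(617), np.int64(86), np.int64(97)), (np.int64(617), np.int64(89), np.int64(98)), (np.int64(618), np.int64(91), np.int64(98)), (np.int64(620), np.int64(93), np.int64(101)), (np.int64(618), np.int64(96), np.int64(99)), (np.int64(618), np.int64(99), np.int64(98)), (np.int64(619), np.int64(101), np.int64(100)), (np.int64(620), np.int64(103), np.int64(100))] [[70, 74, 68], [68, 73, 67], [70, 74, 68], [69, 73, 67], [70, 74, 68], [70, 75, 68], [69, 73, 67], [70, 75, 69], [71, 75, 69], [70, 73, 67]]
211 [(np.int64(616), np.int64(81), np.int64(92)), (np.int64(618), np.int64(84), np.int64(94)), (np.int64(618), np.int64(86), np.int64(94)), (np.int64(617), np.int64(89), np.int64(93)), (np.int64(623), np.int64(91), np.int64(100)), (np.int64(619), np.int64(94), np.int64(95)), (np.int64(618), np.int64(96), np.int64(94)), (np.int64(620), np.int64(99), np.int64(97)), (np.int64(619), np
[... 3880 characters left out ...]
06], [164, 171, 174], [169, 176, 179], [168, 176, 177], [170, 179, 178]]
218 [(np.int64(621), np.int64(82), np.int64(71)), (np.int64(620), np.int64(84), np.int64(69)), (np.int64(621), np.int64(87), np.int64(70)), (np.int64(619), np.int64(90), np.int64(68)), (np.int64(623), np.int64(92), np.int64(72)), (np.int64(622), np.int64(94), np.int64(72)), (np.int64(623), np.int64(97), np.int64(73)), (np.int64(621), np.int64(99), np.int64(70)), (np.int64(620), np.int64(102), np.int64(68)), (np.int64(620), np.int64(105), np.int64(69))] [[152, 159, 161], [153, 160, 162], [152, 160, 161], [153, 160, 162], [153, 160, 160], [153, 159, 160], [169, 176, 177], [169, 177, 178], [169, 175, 178], [168, 176, 177]]
```

The tile hole is empty, and the depth reading through the knock-out hole shows the pin lying on the tray floor. Now I'll take the punch back to its block.

Emit:
carry_out(series=[[0, 0, 0, 0, -15, 13, 1], [0, 0, 0, 0, -50, 45, 1], [0, 0, 0, 0, -92, 82, 1], [0, 0, 0, 0, -134, 119, 1], [0, 0, 0, 0, -176, 157, 1], [0, 0, 0, 0, -218, 194, 1], [0, 0, 0, 0, -248, 222, 1], [0, 0, 0, 0, -266, 238, 1], [0, 0, 0, 0, -273.7, 244.3, 1], [0, 0, 0, 0, -273.7, 244.3, 1], [0, 0, 0, 0, -273.7, 244.3, 1], [0, 0, 0, 0, -273.7, 244.3, 1], [0, 0, 0, 0, -273.7, 244.3, 1]])

```text
time: 11.08
position: [519.1, -258.2, 251.2]
ee_rot: [0.627, 0.326, 0.627, -0.326]
force: [-0.3, -0.1, -2.5]
opening: 15.5
```

```bash
cat >> h.py <<'E'
def block(f):
    Q=pts("scene",np.load(f"pics/{f}.npy"))
    m=(Q[...,2]>52)&(Q[...,2]<70)&(Q[...,1]<-150)&(Q[...,1]>-480)&(Q[...,0]>350)&(Q[...,0]<700)
    n,l,st,_=cv2.connectedComponentsWithStats(m.astype(np.uint8));k=1+st[1:,4].argmax();r=cv2.minAreaRect(Q[l==k][:,:2].astype(np.float32));print(f,"block",np.round(r[0],1),np.round(r[1],1),round(r[2],1),st[k,4], "mean",Q[l==k].mean(0).round(1))
E
python3 - <<'E'
from h import *
to(520.8,-258.7,86)
snap("scene","s6.png")
for f in("s0.png","s1.png","s5.png","s6.png"):block(f)
E
```

```text
t 11.07 pos [ 519.1 -258.2  251.2] yaw 35.1 shift [165.2   1.1   1.4] ax 0 F [-0.3 -0.1 -2.5] open 15.5 q6 -1.17 tilt [ 0. -0. -1.]
s0.png block [ 521.  -259.9] [85.7 80.3] 8.1 686 mean [ 527.6 -258.4   61.6]
s1.png block [ 520.3 -259.8] [86.2 80.7] 7.6 742 mean [ 524.9 -258.9   61.5]
s5.png block [ 521.4 -259.6] [84.  80.9] 8.8 745 mean [ 525.3 -259.1   61.5]
s6.png block [ 521.4 -259.3] [86.7 80.6] 7.7 747 mean [ 525.2 -259.1   61.4]
```

Emit:
carry_out(series=[[0, 0, 0, 30, 1.1, 1.4, 1], [0, 0, 0, 70, 1.1, 1.4, 1], [0, 0, 0, 95, 1.1, 1.4, 1], [0, 0, 0, 105, 1.1, 1.4, 1], [0, 0, 0, 115, 1.1, 1.4, 1], [0, 0, 0, 125, 1.1, 1.4, 1], [0, 0, 0, 135, 1.1, 1.4, 1], [0, 0, 0, 145, 1.1, 1.4, 1], [0, 0, 0, 155, 1.1, 1.4, 1], [0, 0, 0, 164.5, 1.1, 1.4, 1], [0, 0, 0, 164.5, 1.1, 1.4, 1], [0, 0, 0, 164.5, 1.1, 1.4, 1]])

```text
time: 12.62
position: [520.4, -259.3, 86.4]
ee_rot: [0.627, 0.326, 0.627, -0.326]
force: [-0.3, 0.1, -1.5]
opening: 15.3
```

```bash
python3 - <<'E'
from h import *
to(520.8,-258.7,280)
to(655.5,44.8,280)
E
```

```text
t 12.62 pos [ 520.4 -259.3   86.4] yaw 35.0 shift [-193.6    0.7   -0.3] ax 0 F [-0.3  0.1 -1.5] open 15.3 q6 -1.17 tilt [-0.  0. -1.]
t 12.62 pos [ 520.4 -259.3   86.4] yaw 35.0 shift [-193.6  285.1 -171.7] ax 0 F [-0.3  0.1 -1.5] open 15.3 q6 -1.17 tilt [-0.  0. -1.]
```

Emit:
carry_out(series=[[0, 0, 0, 0, 0, 0, -0.3], [0, 0, 0, 0, 0, 0, -0.3], [0, 0, 0, 0, 0, 0, -0.3], [0, 0, 0, -50, 0, 0, -0.3], [0, 0, 0, -110, 0, 0, -0.3], [0, 0, 0, -165, 0, 0, -0.3], [0, 0, 0, -165, 30, -18, -0.3], [0, 0, 0, -165, 75, -45, -0.3], [0, 0, 0, -165, 125, -75, -0.3], [0, 0, 0, -160, 175, -105, -0.3], [0, 0, 0, -150, 225, -135, -0.3], [0, 0, 0, -130, 262, -158, -0.3], [0, 0, 0, -110, 280, -169, -0.3], [0, 0, 0, -100, 285, -171.7, -0.3], [0, 0, 0, -100, 285, -171.7, -0.3], [0, 0, 0, -100, 285, -171.7, -0.3]])

```text
time: 14.62
position: [655.7, 43.3, 187.6]
ee_rot: [0.627, 0.327, 0.627, -0.327]
force: [-0.7, 0.1, -0.5]
opening: 61.7
```

```bash
python3 - <<'E'
from h import *
to(655.5,44.8,118)
s,ds=snap("scene","s7.png");P=pts("scene",ds);block("s7.png")
m=(P[...,2]>75)&(P[...,2]<175)&(P[...,1]<-220)&(P[...,1]>-300)&(P[...,0]>490)&(P[...,0]<560);print("punch",P[m].mean(0),P[m].max(0))
t=cv2.imread("pics/s0.png")
P=pts("scene",np.load("pics/s0.png.npy"))
m=(P[...,2]>116)&(P[...,2]<160)&(abs(P[...,1]-44)<25)&(abs(P[...,0]-655)<30);q=P[m];print("knob",q.mean(0),q.max(0),np.percentile(q,[2,98],axis=0))
E
```

```text
t 14.62 pos [655.7  43.3 187.6] yaw 34.9 shift [69.6  0.6 -1.4] ax 0 F [-0.7  0.1 -0.5] open 61.7 q6 -0.62 tilt [ 0.001 -0.    -1.   ]
s7.png block [ 521.8 -259.7] [84.2 80.8] 7.1 691 mean [ 527.4 -257.8   61.5]
punch [ 526.34285722 -258.5473768   120.42098504] [ 533.10082181 -251.6112842   159.84911011]
knob [660.45672893  43.34857293 142.29926654] [669.80886682  55.2976604  150.47064945] [[645.80892629  31.68526681 126.95317717]
 [669.28245347  55.25097363 150.22318989]]
```

Emit:
carry_out(series=[[0, 0, 0, 30, 0.4, -0.6, -0.3], [0, 0, 0, 55, 0.4, -0.6, -0.3], [0, 0, 0, 69, 0.4, -0.6, -0.3], [0, 0, 0, 69, 0.4, -0.6, -0.3], [0, 0, 0, 69, 0.4, -0.6, -0.3], [0, 0, 0, 69, 0.4, -0.6, 1], [0, 0, 0, 69, 0.4, -0.6, 1], [0, 0, 0, 69, 0.4, -0.6, 1], [0, 0, 0, 69, 0.4, -0.6, 1]], squeeze=50)

```text
time: 15.8
position: [654.7, 45.4, 117.6]
ee_rot: [0.627, 0.326, 0.628, -0.327]
force: [-6.5, -3.5, 4.7]
opening: 27.2
```

```bash
python3 - <<'E'
from h import *
to(655.5,44.8,130)
E
```

```text
t 15.8 pos [654.7  45.4 117.6] yaw 35.0 shift [-12.4   0.3   0.9] ax 0 F [-6.5 -3.5  4.7] open 27.2 q6 -0.62 tilt [-0.002 -0.    -1.   ]
```

```bash
cat >> h.py <<'E'
def arc(r0deg,yaw,lift=-12,n=12,tot=90):
    r=105*np.array([np.cos(np.radians(r0deg)),np.sin(np.radians(r0deg))]);y=np.radians(yaw)
    Y=np.array([np.cos(y),np.sin(y)]);Z=np.array([np.sin(y),-np.cos(y)])
    rows=[]
    for k in range(1,n+1):
        a=np.radians(tot*k/n);c,s=np.cos(a),np.sin(a);d=np.array([[c,-s],[s,c]])@r-r
        rows.append([round(-a,3),0,0,lift,round(Y@d,1),round(Z@d,1),1])
    print(rows)
E
python3 -c "
from h import *
arc(-7.5,35)"
```

```text
[[np.float64(-0.131), 0, 0, -12, np.float64(8.6), np.float64(-10.7), 1], [np.float64(-0.262), 0, 0, -12, np.float64(15.7), np.float64(-22.5), 1], [np.float64(-0.393), 0, 0, -12, np.float64(21.3), np.float64(-35.0), 1], [np.float64(-0.524), 0, 0, -12, np.float64(25.1), np.float64(-48.2), 1], [np.float64(-0.654), 0, 0, -12, np.float64(27.2), np.float64(-61.8), 1], [np.float64(-0.785), 0, 0, -12, np.float64(27.5), np.float64(-75.5), 1], [np.float64(-0.916), 0, 0, -12, np.float64(26.0), np.float64(-89.2), 1], [np.float64(-1.047), 0, 0, -12, np.float64(22.7), np.float64(-102.5), 1], [np.float64(-1.178), 0, 0, -12, np.float64(17.7), np.float64(-115.3), 1], [np.float64(-1.309), 0, 0, -12, np.float64(11.1), np.float64(-127.4), 1], [np.float64(-1.44), 0, 0, -12, np.float64(3.0), np.float64(-138.4), 1], [np.float64(-1.571), 0, 0, -12, np.float64(-6.5), np.float64(-148.4), 1]]
```

Lift first and check.

Emit:
carry_out(series=[[0, 0, 0, -5, 0, 0, 1], [0, 0, 0, -10, 0, 0, 1], [0, 0, 0, -12, 0, 0, 1], [0, 0, 0, -12, 0, 0, 1]])

```text
time: 16.3
position: [654.1, 45.5, 128.4]
ee_rot: [0.626, 0.326, 0.628, -0.327]
force: [-3.3, -1.3, -9.4]
opening: 25.1
```

Emit:
carry_out(series=[[0, 0, 0, -1, 0, 0, 1], [-0.131, 0, 0, -1, 8.6, -10.7, 1], [-0.262, 0, 0, -1, 15.7, -22.5, 1], [-0.393, 0, 0, -1, 21.3, -35, 1], [-0.524, 0, 0, -1, 25.1, -48.2, 1], [-0.654, 0, 0, -1, 27.2, -61.8, 1], [-0.785, 0, 0, -1, 27.5, -75.5, 1], [-0.916, 0, 0, -1, 26, -89.2, 1], [-1.047, 0, 0, -1, 22.7, -102.5, 1], [-1.178, 0, 0, -1, 17.7, -115.3, 1], [-1.309, 0, 0, -1, 11.1, -127.4, 1], [-1.44, 0, 0, -1, 3, -138.4, 1], [-1.571, 0, 0, -1, -6.5, -148.4, 1], [-1.571, 0, 0, -1, -6.5, -148.4, 1], [-1.571, 0, 0, -1, -6.5, -148.4, 1], [-1.571, 0, 0, -1, -6.5, -148.4, 1]])

```text
time: 18.3
position: [563.5, 160.0, 129.5]
ee_rot: [0.672, -0.214, 0.677, 0.211]
force: [-4.5, -11.8, -9.3]
opening: 25.1
```

```bash
python3 -c "
from h import *
to(565.2,162.1,118)
s,d=snap('scene','s8.png');cv2.imwrite('pics/crop8.png',cv2.resize(s[150:245,210:320,::-1],(660,570),interpolation=0))"
```

```text
t 18.3 pos [563.5 160.  129.5] yaw 125.0 shift [11.4  0.8  2.7] ax 0 F [ -4.5 -11.8  -9.3] open 25.1 q6 -1.99 tilt [-0.004 -0.007 -1.   ]
```

View pics/crop8.png

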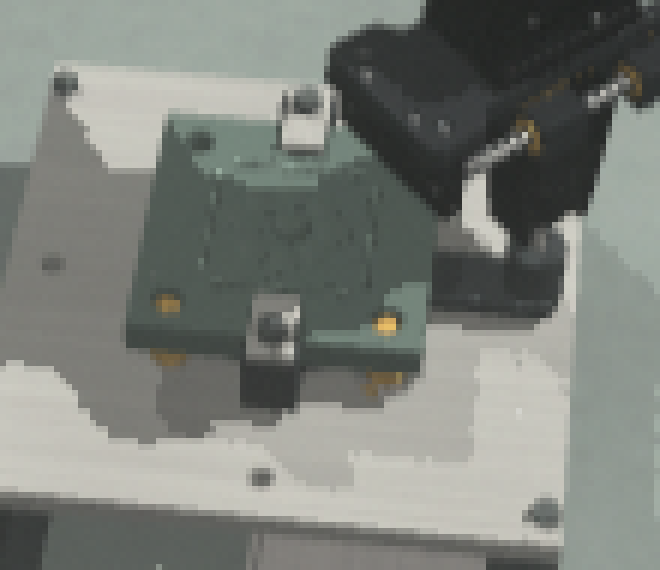

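Emit:
carry_out(series=[[0, 0, 0, 3, -1.6, -1.1, 1], [0, 0, 0, 6, -1.6, -1.1, 1], [0, 0, 0, 9, -1.6, -1.1, 1], [0, 0, 0, 12, -1.6, -1.1, 1], [0, 0, 0, 12, -1.6, -1.1, 1]])

```text
time: 18.98
position: [564.0, 159.8, 118.3]
ee_rot: [0.673, -0.213, 0.676, 0.212]
force: [-3.9, -7.8, -5.7]
opening: 25.1
```

Emit:
carry_out(series=[[0, 0, 0, 13, -1.6, -1.1, 1], [0, 0, 0, 13, -1.6, -1.1, -0.3], [0, 0, 0, 13, -1.6, -1.1, -0.3], [0, 0, 0, 13, -1.6, -1.1, -0.3], [0, 0, 0, -40, -1.6, -1.1, -0.3], [0, 0, 0, -95, -1.6, -1.1, -0.3], [0, 0, 0, -150, -1.6, -1.1, -0.3], [0, 0, 0, -170, -1.6, -1.1, -0.3], [0, 0, 0, -170, -1.6, -1.1, -0.3]])

```text
time: 20.1
position: [565.8, 159.6, 290.0]
ee_rot: [0.675, -0.213, 0.673, 0.213]
force: [0.3, -1.4, -0.0]
opening: 62.1
```

```bash
python3 - <<'E'
from h import *
to(520.4,-259.3,290,35)
s,ds=snap("scene","s9.png");P=pts("scene",ds);block("s9.png")
m=(P[...,2]>116)&(P[...,2]<175)&(abs(P[...,1]-160)<25)&(abs(P[...,0]-565)<30);q=P[m];print("knob",len(q),q.mean(0),np.percentile(q,[2,98],axis=0))
hsv=cv2.cvtColor(s,cv2.COLOR_RGB2HSV)
m=((hsv[...,0]>14)&(hsv[...,0]<32)&(hsv[...,1]>110)&(hsv[...,2]>90)).astype(np.uint8)
for n,f in(("now",s),("s0",cv2.imread("pics/s0.png")[...,::-1].copy())):
    hsv=cv2.cvtColor(f,cv2.COLOR_RGB2HSV);m=((hsv[...,0]>12)&(hsv[...,0]<32)&(hsv[...,1]>110)&(hsv[...,2]>90)).astype(np.uint8)
    k,l,st,c=cv2.connectedComponentsWithStats(m)
    print(n,[(c[i].round(1),st[i,4]) for i in range(1,k) if 220<c[i][0]<300 and 165<c[i][1]<225])
E
```

```text
t 20.1 pos [565.8 159.6 290. ] yaw 125.0 shift [  -0.4 -317.  -277.5] ax 1.571 F [ 0.3 -1.4 -0. ] open 62.1 q6 -2.0 tilt [ 0.003  0.001 -1.   ]
s9.png block [ 520.8 -260.3] [86.3 81.2] 8.2 679 mean [ 527.3 -258.    61.6]
knob 111 [571.02903166 160.17609828 141.98187326] [[557.22659192 148.77292211 125.17882509]
 [580.19451608 171.55916199 149.96515285]]
now [(array([237.3, 200.3]), np.int32(3)), (array([273.7, 203.4]), np.int32(7)), (array([272., 213.]), np.int32(1))]
s0 [(array([242.5, 173.7]), np.int32(6)), (array([237.8, 200. ]), np.int32(10)), (array([274.1, 203.1]), np.int32(8)), (array([273.5, 213. ]), np.int32(2))]
```

Emit:
carry_out(series=[[0.15, 0, 0, 0, -20, -17, -0.3], [0.32, 0, 0, 0, -55, -48, -0.3], [0.49, 0, 0, 0, -95, -83, -0.3], [0.66, 0, 0, 0, -135, -118, -0.3], [0.83, 0, 0, 0, -175, -153, -0.3], [1.0, 0, 0, 0, -215, -188, -0.3], [1.17, 0, 0, 0, -255, -223, -0.3], [1.34, 0, 0, 0, -290, -254, -0.3], [1.5, 0, 0, 0, -310, -271, -0.3], [1.571, 0, 0, 0, -317, -277.5, -0.3], [1.571, 0, 0, 0, -317, -277.5, -0.3], [1.571, 0, 0, 0, -317, -277.5, -0.3], [1.571, 0, 0, 0, -317, -277.5, -0.3]])

```text
time: 21.78
position: [519.6, -258.7, 288.0]
ee_rot: [0.627, 0.326, 0.628, -0.326]
force: [-0.2, -0.1, 0.1]
opening: 61.9
```

```bash
python3 - <<'E'
from h import *
to(520.4,-259.3,86,35)
E
```

```text
t 21.77 pos [ 519.6 -258.7  288. ] yaw 35.1 shift [202.    0.3   1.1] ax 0.002 F [-0.2 -0.1  0.1] open 61.9 q6 -1.17 tilt [-0.001  0.001 -1.   ]
```

Emit:
carry_out(series=[[0, 0, 0, 50, 0.3, 1, -0.3], [0, 0, 0, 100, 0.3, 1, -0.3], [0, 0, 0, 145, 0.3, 1, -0.3], [0, 0, 0, 180, 0.3, 1, -0.3], [0, 0, 0, 202, 0.3, 1, -0.3], [0, 0, 0, 202, 0.3, 1, -0.3], [0, 0, 0, 202, 0.3, 1, -0.3], [0, 0, 0, 202, 0.3, 1, 1], [0, 0, 0, 202, 0.3, 1, 1], [0, 0, 0, 202, 0.3, 1, 1], [0, 0, 0, 202, 0.3, 1, 1], [0, 0, 0, 202, 0.3, 1, 1]])

```text
time: 23.28
position: [520.4, -260.1, 86.7]
ee_rot: [0.627, 0.326, 0.627, -0.326]
force: [-0.0, -0.3, 0.9]
opening: 17.5
```

```bash
python3 - <<'E'
from h import *
to(603.2,98.2,250,35)
E
```

```text
t 23.27 pos [ 520.4 -260.1   86.7] yaw 35.0 shift [-163.3  273.3 -246. ] ax 0.0 F [-0.  -0.3  0.9] open 17.5 q6 -1.17 tilt [-0.  0. -1.]
```

Emit:
carry_out(series=[[0, 0, 0, -20, 0, 0, 1], [0, 0, 0, -60, 0, 0, 1], [0, 0, 0, -110, 0, 0, 1], [0, 0, 0, -150, 0, 0, 1], [0, 0, 0, -163, 20, -18, 1], [0, 0, 0, -163, 55, -50, 1], [0, 0, 0, -163, 95, -86, 1], [0, 0, 0, -163, 135, -122, 1], [0, 0, 0, -163, 175, -158, 1], [0, 0, 0, -163, 215, -194, 1], [0, 0, 0, -163, 245, -221, 1], [0, 0, 0, -163, 265, -238, 1], [0, 0, 0, -163, 273.3, -245.2, 1], [0, 0, 0, -163, 273.3, -245.2, 1], [0, 0, 0, -140, 273.3, -245.2, 1], [0, 0, 0, -115, 273.3, -245.2, 1], [0, 0, 0, -115, 273.3, -245.2, 1], [0, 0, 0, -115, 273.3, -245.2, 1]])

```text
time: 25.52
position: [604.1, 96.8, 202.8]
ee_rot: [0.627, 0.327, 0.627, -0.327]
force: [0.7, 0.4, -2.2]
opening: 15.0
```

```bash
python3 - <<'E'
from h import *
to(603.5,97.6,183.5,35)
s,ds=snap("scene","s10.png");P=pts("scene",ds)
for v in range(188,208,2):print(v,s[v,266:284].sum(-1)//3, P[v,274].round(0))
E
```

```text
t 25.52 pos [604.1  96.8 202.8] yaw 34.9 shift [19.3 -0.  -1.1] ax -0.001 F [ 0.7  0.4 -2.2] open 15.0 q6 -0.54 tilt [ 0.001 -0.    -1.   ]
188 [125 126 119 125 124 104  61  59  60  62  67  72  97 124 123 124 131 177] [611.  94. 172.]
190 [117 120 121 125 125 137  92  65  61  63  70  84 121 123 125 124 135 176] [611.  94. 165.]
192 [125 125 125 125 112 132 125  89  83  84 103 124 125 125 124 125  97  93] [611.  94. 158.]
194 [125 125 126 124 117 124 125  96  93 108 125 124 124 124 124 125  61  59] [609.  95. 148.]
196 [125 125 124 125 154 118 124  91  94 112 125 124 125 125 125 110  60  59] [609.  95. 141.]
198 [149 129 107 125 113 122 125  90  94 115 126 126 124 124 125  95  59  57] [612.  95. 136.]
200 [120 118 124 125 126 125 124  97  95 118 123 124 125 125 124  76  59  60] [610.  95. 127.]
202 [ 99  99  99  99  98 124  98 104  85  76  87 112 125 125 124  91  99  97] [593.  97. 100.]
204 [ 86  85  86  86  86 118 145 171 175 175  92 121 125 125 115 105 106 106] [602.  97. 102.]
206 [126 126 126 126 125 125 126 130 130 123 116 116 116 126 131 177 177 177] [614.  96. 109.]
```

Emit:
carry_out(series=[[0, 0, 0, 6, 0, -1.2, 1], [0, 0, 0, 12, 0, -1.2, 1], [0, 0, 0, 16, 0, -1.2, 1], [0, 0, 0, 19, 0, -1.2, 1], [0, 0, 0, 21, 0, -1.2, 1], [0, 0, 0, 23, 0, -1.2, 1], [0, 0, 0, 25, 0, -1.2, 1], [0, 0, 0, 27, 0, -1.2, 1]])

```text
time: 26.58
position: [604.0, 98.4, 177.9]
ee_rot: [0.628, 0.327, 0.626, -0.326]
force: [-3.4, -0.8, 8.1]
opening: 15.6
```

Emit:
carry_out(series=[[0, 0, 0, 3, 0, 0, 1], [0, 0, 0, 6, 0, 0, 1], [0, 0, 0, 9, 0, 0, 1], [0, 0, 0, 12, 0, 0, 1], [0, 0, 0, 15, 0, 0, 1], [0, 0, 0, 18, 0, 0, 1], [0, 0, 0, 18, 0, 0, 1]])

```text
time: 27.45
position: [602.7, 98.5, 156.1]
ee_rot: [0.627, 0.326, 0.628, -0.327]
force: [-0.7, -1.2, -2.0]
opening: 15.8
```

```bash
python3 - <<'E'
from h import *
to(603.5,97.6,250,35)
E
```

```text
t 27.45 pos [602.7  98.5 156.1] yaw 35.0 shift [-93.9   0.1   1.2] ax 0.0 F [-0.7 -1.2 -2. ] open 15.8 q6 -0.54 tilt [-0.001  0.    -1.   ]
```

Emit:
carry_out(series=[[0, 0, 0, -15, 0, 0, 1], [0, 0, 0, -50, 0, 0, 1], [0, 0, 0, -94, 0, 0, 1], [0, 0, 0, -94, 0, 0, 1], [0, 0, 0, -94, -15, 13, 1], [0, 0, 0, -94, -50, 45, 1], [0, 0, 0, -94, -92, 83, 1], [0, 0, 0, -94, -134, 121, 1], [0, 0, 0, -94, -176, 159, 1], [0, 0, 0, -94, -218, 197, 1], [0, 0, 0, -94, -248, 224, 1], [0, 0, 0, -94, -266, 240, 1], [0, 0, 0, -94, -273.2, 246.5, 1], [0, 0, 0, -94, -273.2, 246.5, 1], [0, 0, 0, -94, -273.2, 246.5, 1], [0, 0, 0, -94, -273.2, 246.5, 1]])

```text
time: 29.45
position: [520.9, -259.2, 250.6]
ee_rot: [0.627, 0.326, 0.627, -0.326]
force: [-0.2, -0.4, -2.4]
opening: 15.6
```

```bash
python3 - <<'E'
from h import *
to(520.4,-260.1,87,35)
s,ds=snap("scene","s11.png");P=pts("scene",ds);block("s11.png")
hsv=cv2.cvtColor(s,cv2.COLOR_RGB2HSV);m=((hsv[...,0]>12)&(hsv[...,0]<32)&(hsv[...,1]>80)&(hsv[...,2]>80)).astype(np.uint8)
k,l,st,c=cv2.connectedComponentsWithStats(m)
print([(c[i].round(1),st[i,4]) for i in range(1,k) if 220<c[i][0]<300 and 165<c[i][1]<235])
for v in range(210,217): print(v,P[v,268:278,2].round(0))
a=cv2.resize(s[160:245,215:300,::-1],(400,400),interpolation=0);b=cv2.resize(s[100:200,90:190,::-1],(400,400),interpolation=0);cv2.imwrite("pics/crop9.png",np.hstack([a,b]))
E
```

```text
t 29.45 pos [ 520.9 -259.2  250.6] yaw 35.1 shift [163.6  -0.9   0.5] ax 0.002 F [-0.2 -0.4 -2.4] open 15.6 q6 -1.17 tilt [ 0.  0. -1.]
s11.png block [ 521.2 -260.1] [85.3 81.2] 7.9 742 mean [ 524.8 -259.    61.4]
[(array([237.5, 200.2]), np.int32(10)), (array([237.7, 209.4]), np.int32(7)), (array([272., 215.]), np.int32(1))]
210 [ 96.  95.  94.  99. 100. 100.  96.  97.  97.  96.]
211 [70. 94. 95. 92. 92. 94. 94. 93. 96. 97.]
212 [75. 71. 62. 62. 18. 20. 18. 22. 62. 63.]
213 [71. 67. 13. 15. 18. 16. 18. 15. 22. 60.]
214 [70. 71. 17. 14. 10. 12. 12. 16. 12. 11.]
215 [70. 70. 71. 67. 13. 11.  6. 11. 10. 70.]
216 [71. 69. 71. 73. 70. 68. 70. 68. 73. 73.]
```

View pics/crop9.png

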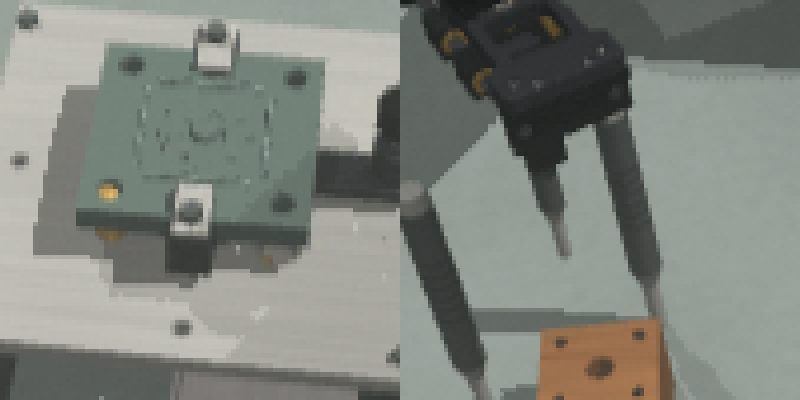

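Two pins are out: the hole at crop(283,203) is dark and the view through the bed hole is clear. One pin is left at crop(110,190). The punch hangs straight over the block, which hasn't moved, so I'll insert it.

Emit:
carry_out(series=[[0, 0, 0, 30, -0.6, 0.4, 1], [0, 0, 0, 70, -0.6, 0.4, 1], [0, 0, 0, 95, -0.6, 0.4, 1], [0, 0, 0, 105, -0.6, 0.4, 1], [0, 0, 0, 115, -0.6, 0.4, 1], [0, 0, 0, 125, -0.6, 0.4, 1], [0, 0, 0, 135, -0.6, 0.4, 1], [0, 0, 0, 145, -0.6, 0.4, 1], [0, 0, 0, 155, -0.6, 0.4, 1], [0, 0, 0, 163.5, -0.6, 0.4, 1], [0, 0, 0, 163.5, -0.6, 0.4, 1], [0, 0, 0, 163.5, -0.6, 0.4, 1]])

```text
time: 31.0
position: [520.1, -260.5, 86.9]
ee_rot: [0.627, 0.327, 0.628, -0.326]
force: [-2.0, 2.0, 0.4]
opening: 15.5
```

```bash
python3 - <<'E'
from h import *
to(565.5,160.3,186,35)
E
```

```text
t 31.0 pos [ 520.1 -260.5   86.9] yaw 35.0 shift [ -98.9  278.6 -318.7] ax 0.0 F [-2.   2.   0.4] open 15.5 q6 -1.17 tilt [-0.001  0.001 -1.   ]
```

Emit:
carry_out(series=[[0, 0, 0, 0, 0, 0, -0.3], [0, 0, 0, 0, 0, 0, -0.3], [0, 0, 0, 0, 0, 0, -0.3], [0, 0, 0, -50, 0, 0, -0.3], [0, 0, 0, -110, 0, 0, -0.3], [0, 0, 0, -165, 0, 0, -0.3], [0, 0, 0, -165, 20, -23, -0.3], [0, 0, 0, -165, 55, -63, -0.3], [0, 0, 0, -165, 95, -108, -0.3], [0, 0, 0, -165, 135, -154, -0.3], [0, 0, 0, -165, 175, -200, -0.3], [0, 0, 0, -165, 215, -246, -0.3], [0, 0, 0, -150, 248, -284, -0.3], [0, 0, 0, -120, 270, -308, -0.3], [0, 0, 0, -99, 278.6, -318.7, -0.3], [0, 0, 0, -99, 278.6, -318.7, -0.3], [0, 0, 0, -99, 278.6, -318.7, -0.3], [0, 0, 0, -99, 278.6, -318.7, -0.3]])

```text
time: 33.25
position: [566.7, 159.0, 187.8]
ee_rot: [0.628, 0.327, 0.626, -0.326]
force: [-1.0, 0.1, 0.3]
opening: 62.3
```

```bash
python3 - <<'E'
from h import *
to(565.3,160.2,118,35)
s,ds=snap("scene","s12.png");P=pts("scene",ds);block("s12.png")
m=(P[...,2]>75)&(P[...,2]<175)&(P[...,1]<-220)&(P[...,1]>-300)&(P[...,0]>490)&(P[...,0]<560);print("punch",P[m].mean(0),P[m].max(0))
E
```

```text
t 33.25 pos [566.7 159.  187.8] yaw 34.9 shift [69.8 -0.6 -1.8] ax -0.002 F [-1.   0.1  0.3] open 62.3 q6 -0.43 tilt [ 0.003  0.    -1.   ]
s12.png block [ 521.3 -259.6] [84.2 80.9] 6.7 688 mean [ 527.6 -258.6   61.6]
punch [ 523.21698758 -254.95791076  121.50884651] [ 530.05752529 -247.2576918   159.31118449]
```

Emit:
carry_out(series=[[0, 0, 0, 30, -0.6, -1.8, -0.3], [0, 0, 0, 55, -0.6, -1.8, -0.3], [0, 0, 0, 70, -0.6, -1.8, -0.3], [0, 0, 0, 70, -0.6, -1.8, -0.3], [0, 0, 0, 70, -0.6, -1.8, -0.3], [0, 0, 0, 70, -0.6, -1.8, 1], [0, 0, 0, 70, -0.6, -1.8, 1], [0, 0, 0, 70, -0.6, -1.8, 1], [0, 0, 0, 70, -0.6, -1.8, 1], [0, 0, 0, 65, -0.6, -1.8, 1], [0, 0, 0, 60, -0.6, -1.8, 1], [0, 0, 0, 57, -0.6, -1.8, 1], [0, 0, 0, 57, -0.6, -1.8, 1]])

```text
time: 34.92
position: [563.4, 161.1, 128.4]
ee_rot: [0.627, 0.326, 0.628, -0.327]
force: [0.4, -0.5, -9.4]
opening: 25.2
```

```bash
python3 -c "
from h import *
to(565,160,129.5,35)
arc(82.5,35,-0.5)"
```

```text
t 34.92 pos [563.4 161.1 128.4] yaw 35.0 shift [-1.2  0.7  1.8] ax 0.0 F [ 0.4 -0.5 -9.4] open 25.2 q6 -0.42 tilt [-0.002 -0.    -1.   ]
[[np.float64(-0.131), 0, 0, -0.5, np.float64(-10.7), np.float64(-8.6), 1], [np.float64(-0.262), 0, 0, -0.5, np.float64(-22.5), np.float64(-15.7), 1], [np.float64(-0.393), 0, 0, -0.5, np.float64(-35.0), np.float64(-21.3), 1], [np.float64(-0.524), 0, 0, -0.5, np.float64(-48.2), np.float64(-25.1), 1], [np.float64(-0.654), 0, 0, -0.5, np.float64(-61.8), np.float64(-27.2), 1], [np.float64(-0.785), 0, 0, -0.5, np.float64(-75.5), np.float64(-27.5), 1], [np.float64(-0.916), 0, 0, -0.5, np.float64(-89.2), np.float64(-26.0), 1], [np.float64(-1.047), 0, 0, -0.5, np.float64(-102.5), np.float64(-22.7), 1], [np.float64(-1.178), 0, 0, -0.5, np.float64(-115.3), np.float64(-17.7), 1], [np.float64(-1.309), 0, 0, -0.5, np.float64(-127.4), np.float64(-11.1), 1], [np.float64(-1.44), 0, 0, -0.5, np.float64(-138.4), np.float64(-3.0), 1], [np.float64(-1.571), 0, 0, -0.5, np.float64(-148.4), np.float64(6.5), 1]]
```

Emit:
carry_out(series=[[0, 0, 0, -1, 0, 0, 1], [-0.131, 0, 0, -1, -10.7, -8.6, 1], [-0.262, 0, 0, -1, -22.5, -15.7, 1], [-0.393, 0, 0, -1, -35, -21.3, 1], [-0.524, 0, 0, -1, -48.2, -25.1, 1], [-0.654, 0, 0, -1, -61.8, -27.2, 1], [-0.785, 0, 0, -1, -75.5, -27.5, 1], [-0.916, 0, 0, -1, -89.2, -26, 1], [-1.047, 0, 0, -1, -102.5, -22.7, 1], [-1.178, 0, 0, -1, -115.3, -17.7, 1], [-1.309, 0, 0, -1, -127.4, -11.1, 1], [-1.44, 0, 0, -1, -138.4, -3, 1], [-1.571, 0, 0, -1, -148.4, 6.5, 1], [-1.571, 0, 0, -1, -148.4, 6.5, 1], [-1.571, 0, 0, -1, -148.4, 6.5, 1]])

```text
time: 36.8
position: [446.3, 70.5, 130.1]
ee_rot: [0.674, -0.212, 0.675, 0.212]
force: [1.1, -2.2, -10.1]
opening: 25.1
```

```bash
python3 -c "
from h import *
to(447.5,70.9,118,125)"
```

```text
t 36.8 pos [446.3  70.5 130.1] yaw 124.9 shift [12.1 -0.4  1.2] ax -0.002 F [  1.1  -2.2 -10.1] open 25.1 q6 -2.14 tilt [-0.    -0.001 -1.   ]
```

Lower it and see whether it seats.

Emit:
carry_out(series=[[0, 0, 0, 3, 0, 0, 1], [0, 0, 0, 6, 0, 0, 1], [0, 0, 0, 9, 0, 0, 1], [0, 0, 0, 12, 0, 0, 1], [0, 0, 0, 12.5, 0, 0, 1], [0, 0, 0, 12.5, 0, 0, 1]])

```text
time: 37.55
position: [446.4, 70.8, 117.8]
ee_rot: [0.674, -0.213, 0.674, 0.213]
force: [-1.3, -2.9, -7.2]
opening: 24.9
```

Emit:
carry_out(series=[[0, 0, 0, 1, 0, 0, -0.3], [0, 0, 0, 1, 0, 0, -0.3], [0, 0, 0, 1, 0, 0, -0.3], [0, 0, 0, -50, 0, 0, -0.3], [0, 0, 0, -110, 0, 0, -0.3], [0, 0, 0, -165, 0, 0, -0.3], [0, 0, 0, -172, 0, 0, -0.3], [0, 0, 0, -172, 0, 0, -0.3]])

```text
time: 38.55
position: [446.6, 70.9, 290.1]
ee_rot: [0.675, -0.213, 0.674, 0.213]
force: [-0.2, 0.7, -0.4]
opening: 61.6
```

```bash
python3 - <<'E'
from h import *
to(519.5,-259,290,35)
s,ds=snap("scene","s13.png");P=pts("scene",ds);block("s13.png")
m=(P[...,2]>116)&(P[...,2]<175)&(abs(P[...,1]-71)<25)&(abs(P[...,0]-448)<30);q=P[m];print("knob",len(q),q.mean(0),np.percentile(q,[2,98],axis=0))
hsv=cv2.cvtColor(s,cv2.COLOR_RGB2HSV);m=((hsv[...,0]>12)&(hsv[...,0]<32)&(hsv[...,1]>80)&(hsv[...,2]>80)).astype(np.uint8)
k,l,st,c=cv2.connectedComponentsWithStats(m)
print([(c[i].round(1),st[i,4]) for i in range(1,k) if 220<c[i][0]<300 and 165<c[i][1]<235])
for lo in(70,90,110,130,148):
    m=(P[...,2]>lo)&(P[...,2]<lo+20)&(P[...,1]<-220)&(P[...,1]>-300)&(P[...,0]>490)&(P[...,0]<560);print("punch",lo,P[m].mean(0).round(1))
P=pts("scene",np.load("pics/s9.png.npy"))
for lo in(70,90,110,130,148):
    m=(P[...,2]>lo)&(P[...,2]<lo+20)&(P[...,1]<-220)&(P[...,1]>-300)&(P[...,0]>490)&(P[...,0]<560);print("punch s9",lo,P[m].mean(0).round(1))
a=cv2.resize(s[130:245,190:305,::-1],(400,400),interpolation=0);b=cv2.resize(s[140:220,100:180,::-1],(400,400),interpolation=0);cv2.imwrite("pics/crop10.png",np.hstack([a,b]))
E
```

```text
t 38.55 pos [446.6  70.9 290.1] yaw 125.0 shift [ 1.000e-01 -3.120e+02 -1.297e+02] ax 1.571 F [-0.2  0.7 -0.4] open 61.6 q6 -2.14 tilt [ 0.001  0.    -1.   ]
s13.png block [ 520.7 -259.7] [85.7 80.6] 7.7 682 mean [ 527.6 -258.4   61.7]
knob 103 [452.76129082  70.97752942 140.78759516] [[439.7412038   59.01105877 122.72644356]
 [460.53423421  82.90585371 149.96131075]]
[(array([273.7, 203.9]), np.int32(9)), (array([273.3, 212.7]), np.int32(10))]
punch 70 [ 524.8 -256.4   78.9]
punch 90 [ 524.2 -255.6   99.3]
punch 110 [ 524.1 -254.6  119.8]
punch 130 [ 523.4 -254.   141. ]
punch 148 [ 520.4 -253.9  154.9]
punch s9 70 [ 527.  -258.4   80. ]
punch s9 90 [ 526.9 -257.9  100.3]
punch s9 110 [ 526.5 -258.6  119.9]
punch s9 130 [ 527.4 -257.8  141. ]
punch s9 148 [ 524.  -259.6  154.6]
```

View pics/crop10.png

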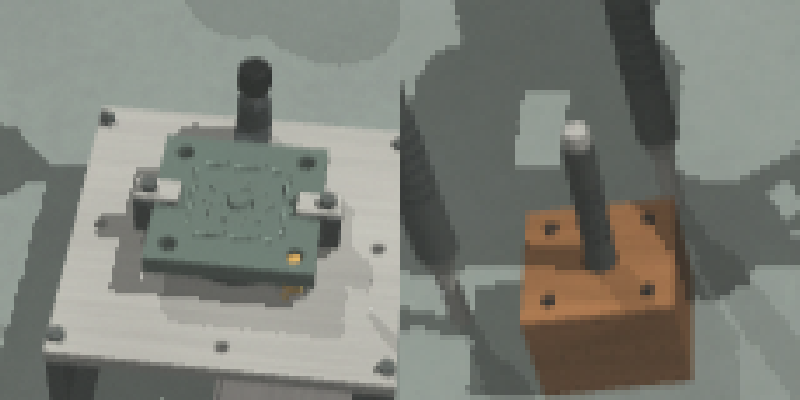

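Emit:
carry_out(series=[[0.15, 0, 0, 0, -20, -8, -0.3], [0.32, 0, 0, 0, -55, -23, -0.3], [0.49, 0, 0, 0, -95, -40, -0.3], [0.66, 0, 0, 0, -135, -57, -0.3], [0.83, 0, 0, 0, -175, -73, -0.3], [1.0, 0, 0, 0, -215, -90, -0.3], [1.17, 0, 0, 0, -255, -107, -0.3], [1.34, 0, 0, 0, -285, -119, -0.3], [1.5, 0, 0, 0, -305, -127, -0.3], [1.571, 0, 0, 0, -310.5, -130, -0.3], [1.571, 0, 0, 0, -310.5, -130, -0.3], [1.571, 0, 0, 0, -310.5, -130, -0.3], [1.571, 0, 0, 0, -310.5, -130, -0.3]])

```text
time: 40.22
position: [517.9, -257.6, 289.2]
ee_rot: [0.627, 0.326, 0.628, -0.326]
force: [-0.2, 0.0, 0.4]
opening: 61.5
```

```bash
python3 - <<'E'
from h import *
to(518.6,-258,87,35)
E
```

```text
t 40.23 pos [ 517.9 -257.6  289.2] yaw 35.1 shift [202.2   0.3   0.9] ax 0.001 F [-0.2  0.   0.4] open 61.5 q6 -1.17 tilt [-0.001  0.    -1.   ]
```

Emit:
carry_out(series=[[0, 0, 0, 50, 0.3, 0.9, -0.3], [0, 0, 0, 100, 0.3, 0.9, -0.3], [0, 0, 0, 145, 0.3, 0.9, -0.3], [0, 0, 0, 180, 0.3, 0.9, -0.3], [0, 0, 0, 202, 0.3, 0.9, -0.3], [0, 0, 0, 202, 0.3, 0.9, -0.3], [0, 0, 0, 202, 0.3, 0.9, -0.3], [0, 0, 0, 202, 0.3, 0.9, 1], [0, 0, 0, 202, 0.3, 0.9, 1], [0, 0, 0, 202, 0.3, 0.9, 1], [0, 0, 0, 202, 0.3, 0.9, 1], [0, 0, 0, 202, 0.3, 0.9, 1]])

```text
time: 41.72
position: [518.8, -258.7, 87.6]
ee_rot: [0.627, 0.326, 0.627, -0.326]
force: [-0.6, -0.1, 0.2]
opening: 17.2
```

```bash
python3 - <<'E'
from h import *
to(602,98.8,203,35)
E
```

```text
t 41.73 pos [ 518.8 -258.7   87.6] yaw 35.0 shift [-115.3  273.2 -245.1] ax 0.0 F [-0.6 -0.1  0.2] open 17.2 q6 -1.17 tilt [-0.  0. -1.]
```

Emit:
carry_out(series=[[0, 0, 0, -20, 0, 0, 1], [0, 0, 0, -60, 0, 0, 1], [0, 0, 0, -110, 0, 0, 1], [0, 0, 0, -150, 0, 0, 1], [0, 0, 0, -163, 20, -18, 1], [0, 0, 0, -163, 55, -50, 1], [0, 0, 0, -163, 95, -86, 1], [0, 0, 0, -163, 135, -122, 1], [0, 0, 0, -163, 175, -158, 1], [0, 0, 0, -163, 215, -194, 1], [0, 0, 0, -163, 245, -221, 1], [0, 0, 0, -163, 265, -238, 1], [0, 0, 0, -163, 273.2, -245.5, 1], [0, 0, 0, -163, 273.2, -245.5, 1], [0, 0, 0, -140, 273.2, -245.5, 1], [0, 0, 0, -115, 273.2, -245.5, 1], [0, 0, 0, -115, 273.2, -245.5, 1], [0, 0, 0, -115, 273.2, -245.5, 1]])

```text
time: 43.98
position: [602.2, 98.3, 203.8]
ee_rot: [0.627, 0.327, 0.627, -0.327]
force: [0.0, 0.2, -2.3]
opening: 15.5
```

```bash
python3 - <<'E'
from h import *
to(602.,98.8,183.5,35)
s,ds=snap("scene","s14.png");P=pts("scene",ds);block("s14.png")
for v in range(182,208,2):print(v,s[v,266:284].sum(-1)//3, P[v,274].round(0))
cv2.imwrite("pics/crop11.png",cv2.resize(s[170:225,245:300,::-1],(605,605),interpolation=0))
E
```

```text
t 43.98 pos [602.2  98.3 203.8] yaw 35.0 shift [20.3  0.1 -0.5] ax -0.001 F [ 0.   0.2 -2.3] open 15.5 q6 -0.54 tilt [ 0.001 -0.    -1.   ]
s14.png block [ 521. -259.] [85.4 80.5] 7.7 753 mean [ 524.3 -258.    61.3]
182 [124 124 125 124 125 123 116  61  62  60  59  65  68  85 123 125 124 144] [611.  93. 193.]
184 [125 124 124 124 125  78 110  60  61  61  62  68  71 107 124 124 124 164] [608.  93. 183.]
186 [121 125 124 124 125 108  80  59  61  62  63  70  72 157 191 188 112 106] [609.  94. 177.]
188 [124 125 119 125 124 120  85  62  61  62  65  70  86 198 129 121  69  84] [610.  94. 171.]
190 [116 121 121 125 124 137 123  83  74  71  73  95 165 186 193 180 174 173] [612.  94. 167.]
192 [124 124 124 125 112 133 125  98  90  93  99 108 107  97  98  85  81  80] [608.  95. 154.]
194 [124 125 125 125 120 123 124  97  93 109 124 125 121 122 121 122  63  56] [607.  95. 146.]
196 [125 126 125 126 154 110 125  92  93 114 125 126 124 125 125 109  62  56] [608.  95. 140.]
198 [149 141 124 124 114 122 117  92  95 118 123 127 125 125 125 103  67  56] [609.  95. 134.]
200 [120 117 125 125 124 126 122 100 100 125 125 126 125 124 125  80  58  59] [607.  96. 124.]
202 [ 99  98  98  99  98 123 103  78  84  75  85 112 125 125 126 101 107 107] [597.  97. 104.]
204 [ 86  85  86  84  85 120 132 170 175 177  91 122 127 125 119 159 161 160] [602.  97. 102.]
206 [126 126 126 126 125 124 125 130 129 124 116 116 116 124 129 177 178 176] [615.  96. 110.]
```

View pics/crop11.png

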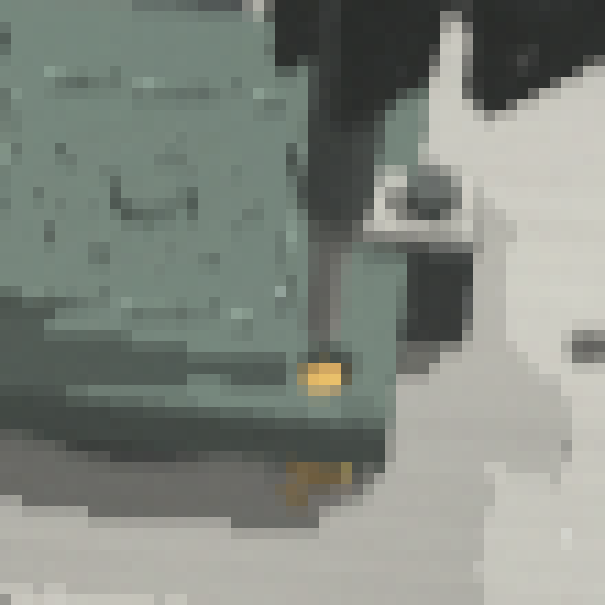

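Emit:
carry_out(series=[[0, 0, 0, 6, 0.8, -1.1, 1], [0, 0, 0, 12, 0.8, -1.1, 1], [0, 0, 0, 16, 0.8, -1.1, 1], [0, 0, 0, 20, 0.8, -1.1, 1], [0, 0, 0, 22, 0.8, -1.1, 1], [0, 0, 0, 24, 0.8, -1.1, 1], [0, 0, 0, 26, 0.8, -1.1, 1], [0, 0, 0, 28, 0.8, -1.1, 1]])

```text
time: 45.02
position: [602.1, 100.6, 178.3]
ee_rot: [0.628, 0.327, 0.627, -0.326]
force: [-5.1, 0.5, 9.5]
opening: 15.1
```

Emit:
carry_out(series=[[0, 0, 0, 3, 0, 0, 1], [0, 0, 0, 6, 0, 0, 1], [0, 0, 0, 9, 0, 0, 1], [0, 0, 0, 12, 0, 0, 1], [0, 0, 0, 15, 0, 0, 1], [0, 0, 0, 17, 0, 0, 1], [0, 0, 0, 17, 0, 0, 1]])

```text
time: 45.9
position: [601.7, 100.3, 157.5]
ee_rot: [0.627, 0.326, 0.627, -0.327]
force: [-0.3, -1.3, -2.4]
opening: 15.5
```

```bash
python3 - <<'E'
from h import *
to(519,-258.9,250,35)
E
```

```text
t 45.9 pos [601.7 100.3 157.5] yaw 35.0 shift [ -92.4 -273.9  246.8] ax 0.0 F [-0.3 -1.3 -2.4] open 15.5 q6 -0.53 tilt [-0. -0. -1.]
```

Emit:
carry_out(series=[[0, 0, 0, -15, 0, 0, 1], [0, 0, 0, -50, 0, 0, 1], [0, 0, 0, -94, 0, 0, 1], [0, 0, 0, -94, 0, 0, 1], [0, 0, 0, -94, -15, 13, 1], [0, 0, 0, -94, -50, 45, 1], [0, 0, 0, -94, -92, 83, 1], [0, 0, 0, -94, -134, 121, 1], [0, 0, 0, -94, -176, 159, 1], [0, 0, 0, -94, -218, 197, 1], [0, 0, 0, -94, -248, 224, 1], [0, 0, 0, -94, -266, 240, 1], [0, 0, 0, -94, -273.9, 246.8, 1], [0, 0, 0, -94, -273.9, 246.8, 1], [0, 0, 0, -94, -273.9, 246.8, 1], [0, 0, 0, -94, -273.9, 246.8, 1]])

```text
time: 47.9
position: [519.3, -257.9, 251.6]
ee_rot: [0.627, 0.326, 0.627, -0.326]
force: [-1.2, 0.7, -1.9]
opening: 15.3
```

```bash
python3 - <<'E'
from h import *
to(519,-258.9,87.8,35)
s,ds=snap("scene","s15.png");P=pts("scene",ds);block("s15.png")
for f in("s11.png","s15.png"):
    P=pts("scene",np.load(f"pics/{f}.npy"))
    for lo in (175,190,205):
        m=(P[...,2]>lo)&(P[...,2]<lo+15)&(abs(P[...,1]+258)<13)&(abs(P[...,0]-525)<22);print(f,lo,m.sum(),P[m].mean(0).round(1))
P=pts("scene",ds)
hsv=cv2.cvtColor(s,cv2.COLOR_RGB2HSV);m=((hsv[...,0]>12)&(hsv[...,0]<32)&(hsv[...,1]>80)&(hsv[...,2]>80)).astype(np.uint8)
k,l,st,c=cv2.connectedComponentsWithStats(m)
print([(c[i].round(1),st[i,4]) for i in range(1,k) if 220<c[i][0]<300 and 165<c[i][1]<235])
for v in range(211,217): print(v,P[v,268:278,2].round(0))
a=cv2.resize(s[130:245,190:305,::-1],(400,400),interpolation=0);b=cv2.resize(s[120:200,100:180,::-1],(400,400),interpolation=0);cv2.imwrite("pics/crop12.png",np.hstack([a,b]))
E
```

```text
t 47.9 pos [ 519.3 -257.9  251.6] yaw 35.1 shift [163.8  -0.9   0.7] ax 0.002 F [-1.2  0.7 -1.9] open 15.3 q6 -1.17 tilt [ 0.  0. -1.]
s15.png block [ 520.1 -259.7] [83.9 81. ] 7.3 749 mean [ 524.2 -258.3   61.3]
s11.png 175 14 [ 525.1 -259.2  183.6]
s11.png 190 12 [ 524.9 -259.   196. ]
s11.png 205 25 [ 527.9 -258.1  214. ]
s15.png 175 14 [ 524.6 -259.6  183. ]
s15.png 190 15 [ 524.1 -259.5  196.9]
s15.png 205 20 [ 525.7 -256.9  213.7]
[]
211 [92. 90. 94. 91. 94. 96. 92. 95. 96. 99.]
212 [72. 72. 63. 58. 22. 22. 24. 21. 55. 61.]
213 [69. 74. 16. 19. 15. 19. 21. 18. 19. 60.]
214 [70. 70. 17. 14. 13. 12. 14. 12. 16. 14.]
215 [69. 69. 69. 73. 14.  8.  6. 10.  8. 70.]
216 [70. 72. 72. 73. 68. 70. 71. 72. 69. 69.]
```

View pics/crop12.png

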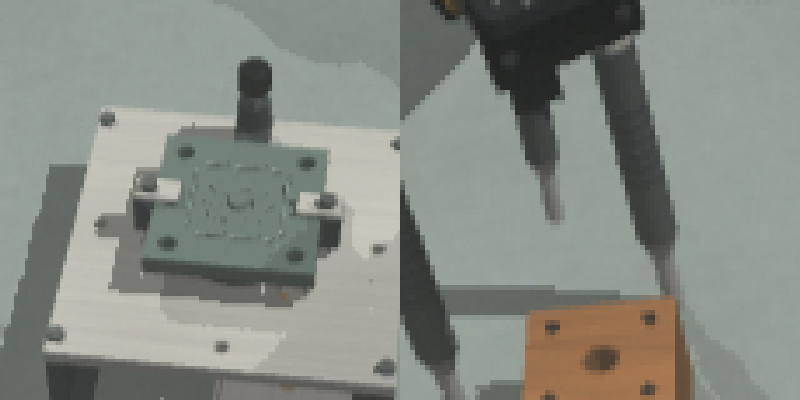

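All four holes are empty, the knob is home and the punch is over the block. Inserting it.

Emit:
carry_out(series=[[0, 0, 0, 30, -0.7, 0.5, 1], [0, 0, 0, 70, -0.7, 0.5, 1], [0, 0, 0, 95, -0.7, 0.5, 1], [0, 0, 0, 105, -0.7, 0.5, 1], [0, 0, 0, 115, -0.7, 0.5, 1], [0, 0, 0, 125, -0.7, 0.5, 1], [0, 0, 0, 135, -0.7, 0.5, 1], [0, 0, 0, 145, -0.7, 0.5, 1], [0, 0, 0, 155, -0.7, 0.5, 1], [0, 0, 0, 163, -0.7, 0.5, 1], [0, 0, 0, 163, -0.7, 0.5, 1], [0, 0, 0, 163, -0.7, 0.5, 1]])

```text
time: 49.45
position: [523.2, -264.0, 95.2]
ee_rot: [0.633, 0.325, 0.622, -0.328]
force: [2.6, -4.0, 0.3]
opening: 15.6
```

```bash
python3 - <<'E'
from h import *
to(519,-258.9,87.8,35)
s,ds=snap("scene","s16.png");P=pts("scene",ds);block("s16.png")
print(state()["ft_torque"],R.from_quat(state()["ee_rot"],scalar_first=True).as_matrix().round(3).tolist())
b=cv2.resize(s[110:210,90:190,::-1],(600,600),interpolation=0);cv2.imwrite("pics/crop13.png",b)
E
```

```text
t 49.45 pos [ 523.2 -264.    95.2] yaw 35.0 shift [ 7.3 -0.5 -6.7] ax -0.0 F [ 2.6 -4.   0.3] open 15.6 q6 -1.17 tilt [ 0.012 -0.01  -1.   ]
s16.png block [ 520.8 -257.1] [84.8 81.3] 8.5 640 mean [ 529.5 -254.    61.5]
[-1.04890297 -0.95734636 -0.01308554] [[0.009, 0.819, 0.573], [-0.008, 0.573, -0.819], [-1.0, 0.003, 0.012]]
```

View pics/crop13.png

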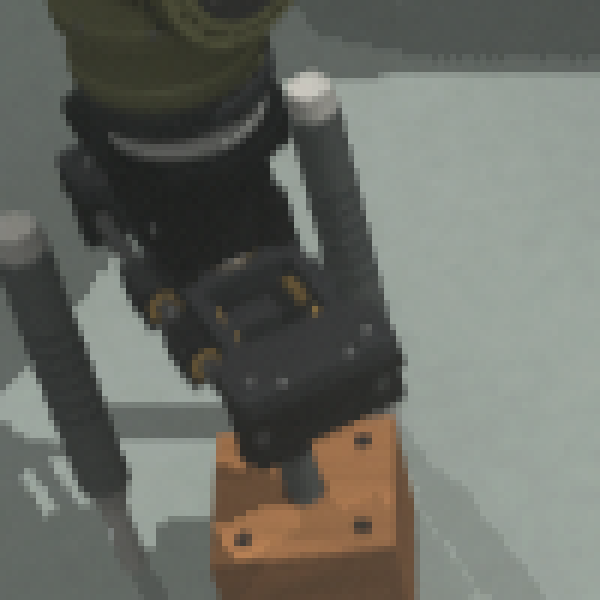

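Emit:
carry_out(series=[[0, 0, 0, 0, 0, 2, 1], [0, 0, 0, 0, 0, 4, 1], [0, 0, 0, 0, 0, 4, 1], [0, 0, 0, 0, 0, 4, 1]])

```text
time: 50.0
position: [521.6, -263.0, 88.3]
ee_rot: [0.628, 0.327, 0.627, -0.326]
force: [4.2, -2.6, 0.1]
opening: 15.5
```

It has seated (TCP z=88.3). Release and rise.

Emit:
carry_out(series=[[0, 0, 0, 0, 0, 4, -0.3], [0, 0, 0, 0, 0, 4, -0.3], [0, 0, 0, 0, 0, 4, -0.3], [0, 0, 0, 0, 0, 4, -0.3], [0, 0, 0, -40, 0, 4, -0.3], [0, 0, 0, -100, 0, 4, -0.3], [0, 0, 0, -160, 0, 4, -0.3], [0, 0, 0, -200, 20, -10, -0.3], [0, 0, 0, -200, 70, -50, -0.3], [0, 0, 0, -200, 120, -90, -0.3], [0, 0, 0, -200, 120, -90, -0.3], [0, 0, 0, -200, 120, -90, -0.3]])

```text
time: 51.5
position: [567.5, -120.2, 288.5]
ee_rot: [0.627, 0.326, 0.628, -0.326]
force: [0.3, 0.4, -0.3]
opening: 61.4
```

```bash
python3 - <<'E'
from h import *
to(519,-258.9,87.8,35)
s,ds=snap("scene","s17.png");P=pts("scene",ds);block("s17.png")
for lo in(70,90,110,130,148):
    m=(P[...,2]>lo)&(P[...,2]<lo+20)&(P[...,1]<-220)&(P[...,1]>-300)&(P[...,0]>490)&(P[...,0]<560);print("punch",lo,P[m].mean(0).round(1),P[m][:,2].max().round(1))
Pk=P[(P[...,2]>116)&(P[...,2]<175)&(abs(P[...,1]-71)<25)&(abs(P[...,0]-448)<30)];print("knob",np.percentile(Pk,[2,98],axis=0).round(1))
b=cv2.resize(s[80:280,40:420,::-1],(800,421),interpolation=3);b[:400,400:]=cv2.resize(s[130:220,90:180,::-1],(400,400),interpolation=0);b=b
cv2.imwrite("pics/crop14.png",b)
E
```

```text
t 51.5 pos [ 567.5 -120.2  288.5] yaw 35.1 shift [ 200.8 -119.3   85.7] ax 0.001 F [ 0.3  0.4 -0.3] open 61.4 q6 -0.91 tilt [-0.001 -0.    -1.   ]
s17.png block [ 517.6 -254.8] [84.6 80.5] 7.7 683 mean [ 524.7 -253.2   61.6]
punch 70 [ 524.4 -254.9   80.2] 89.2
punch 90 [ 524.9 -254.5  100. ] 108.5
punch 110 [ 524.8 -256.3  120.1] 129.3
punch 130 [ 526.3 -257.3  141.5] 149.5
punch 148 [ 523.3 -258.5  154.1] 159.7
knob [[437.3  59.  124.9]
 [460.8  82.9 149.8]]
```

View pics/crop14.png

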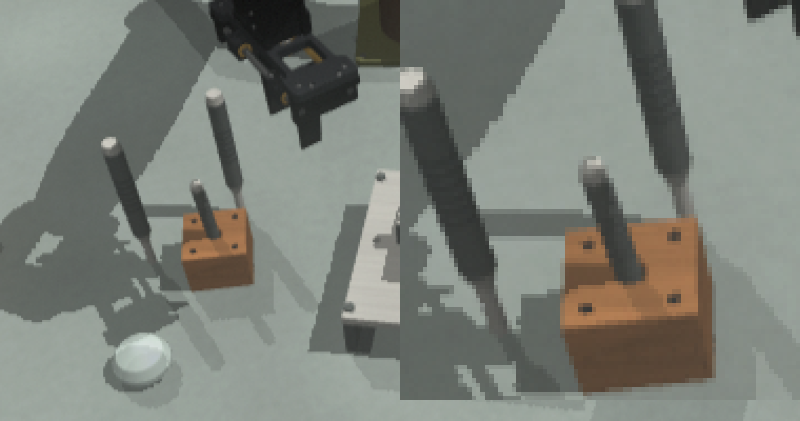

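The punch is fully down: its head is at about 160 mm, as it was at the start, and it leans about 0.06 rad. The block is level, shifted by about 6 mm. Handing in.

```bash
python3 -c "
from bench import *
print(job_done())"
```

```text
the job is handed in; nothing more can be done
None
```

I drove all three stuck pins out and handed the job in at about 51 s. `job_done()` reports no verdict, so I don't know how it was judged.

I drove the pin over the knock-out hole first. Then I turned the tile a quarter turn by the plunger knob twice, driving one pin after each turn. The punch went back in its block between pins.

**What the last checks showed:**
- **Tile:** all four holes were empty, and no brass was left on it in the last picture of the fixture.
- **Pins:** depth read through the knock-out hole showed nothing jammed there. I saw only the first pin in the tray; the bed hides the other two.
- **Plunger:** the knob top was back at its starting height of about 150 mm, so it is home.
- **Punch:** it is fully down in its block, with the head at its starting height of about 160 mm. It leans about 0.06 rad, inside the 0.15 limit.

**What went less well:** the last time I put the punch back, it jammed about 8 mm short. Easing it sideways seated it, but that pushed the block about 6 mm; the block stayed level. I steered clear of the knight, square, hill and paperweight, but did not re-measure them.

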